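# Empty the drying case: prop the lid on its stay, cap and unload the samples, set it to air

## Robot

A 6-joint arm with a two-finger parallel gripper is mounted at the origin on the work surface; the furniture and walls round the work are solid. World frame = base frame: x ahead of the robot, y to its left, z up, the work surface at z = 0. Lengths are in m, angles in rad, forces in N, time in s.
With the tool pointing down it reaches from about 0.4 to 0.825 m from the base axis. Payload 7 kg.
Tool frame: the origin (TCP) lies at the very end of the fingers, on their centre line; the grasp point (between the pads) lies 19 mm behind it (arm.grip_point_offset is the distance from the TCP to the grasp point, in m); z points along the fingers, y is the line along which they close (so a half turn about z gives the same grasp; the last joint's range is limited). The gripper opens to 88 mm and grips with 3 to 60 N. Pads are 19 mm wide; open, the fingers measure 130 mm over their backs; the gripper's body (78 mm by 193 mm) begins 47 mm behind the grasp point.
Start: joints at [1.444, 0.359, 0.012, 0, -1.224, -0.288], TCP at [0.272, 0.618, 0.227] pointing down, gripper open.
Joint ranges: [-3.07, 3.07], [-1.43, 2.12], [-1.02, 1.25], [-3.03, 1.67], [-3.05, -0], [-3.03, 3.03]. Speed limits (rad/s): [2.39, 2.39, 3.01, 3.14, 3.14, 3.14].

## Interface

Orientations are given as [roll, pitch, yaw] about the fixed x, y, z axes, in that order (R = Rz(yaw) Ry(pitch) Rx(roll)).
In Python, from station import arm, cams gives the robot as it stands.
- The arm moves only by the shell command python3 -m handwheel 'ROWS' [FORCE]. ROWS is JSON, a list that holds one entry, the list of rows, each a list of 7 numbers: the shift along the tool's x, y, z normalised to -1 to 1, where 1 is 0.08 m, then the turn, a rotation vector about the tool's x, y, z normalised to -1 to 1, where 1 is 0.5 rad, then the closure in counts, from 0 (fully open) to 255 (shut). In form: [[[x, y, z, wx, wy, wz, hand], ...]]. A call has 1 to 5 rows; each row is the pose to reach, as a shift and turn from the pose commanded when the call began, along the tool's axes at that moment; what a row does not reach only later rows make up. A row lasts 1/8 s, in which the tool goes at most 62.5 mm and 10.7 degrees, less where a joint would pass 70% of its speed; a pose out of reach is approached as far as the arm can. A call with a number of a shift or a turn outside -1 to 1 is refused whole. A call with a gripper value outside its range is refused whole. The fingers move at their own pace and stop on an object; FORCE is the grip in N (left out, the last holds). Time passes only in rows, so rows that repeat a pose let the fingers close. It gives the time, the measured TCP pose, the force, the opening and the grip force at its end, in the units of the state.
- arm.get_state(): the state, without advancing time (a new reading comes with each control period).
- cams.grab_frame(name): name is "scene" or "top" or "wrist"; returns the picture (480x640x3 uint8, blue, green, red); there is no depth.
- cams.camera_info(name): a dict with "camera_matrix" (3x3 intrinsics, pixels), "R" (3x3) and "t" (3): a world point X has camera coordinates R X + t; the wrist camera has in their place "hand_eye" (4x4, takes a point from camera to tool coordinates, whose origin is the TCP and whose axes are the flange's). Camera axes: x right, y down, z forward; pixel columns grow to the right and rows downward; lengths in m; the calibration is good to about 2 mm. A picture is of the moment at which its call begins: read the wrist's pose just before it. camera_info takes no time and is no camera call.
- arm.job_done(): hands the job in; it is judged then, once.
The state is a dict: "t": time; "q": joint angles; "qd": joint speeds; "joint_efforts": joint torques, N m; "eef_pos": TCP position; "ee_rot": TCP orientation; "force": force on the tool from outside, world axes, zero at the start; "moment": the same for the moment, N m; "width": finger opening in m; "gripper_force": force on a finger pad.
Only numpy, scipy, OpenCV 4.12 (cv2) and the standard library are available. Lean on these libraries where they do the work, as an engineer would, in place of code of your own. Each camera call takes 0.05 s, during which the arm holds its last target. There are 200 camera calls.

## Task

The samples in the drying case are ready. Prop its lid wide open by dropping the last hole of the stay arm (the one nearest the knob) over the peg, push every bottle's vent cap fully home before you lift that bottle, and stand all the bottles upright in the steel tray. When the case is empty, lower the lid on its stay and drop the first hole (nearest the lid pivot) over the peg, so that the empty case can air; never let the lid drop, and leave the other things on the bench where they are.

Things in the scene. Friction and masses are not known exactly. Their poses are not given: they have to be found in the camera images.
- case: drying case: grey sheet-metal box, 270 (x) x 250 (y) mm, clear lid; screwed down. Origin under its centre on the table; x points away from the wall that carries stay and peg (the wall nearest the robot), y to the lid's free edge, z up. Inner floor 18 mm, rim 100 mm above the table; inside 260 x 240 mm. The lid's hinge runs along x at y = -129, z = 105 mm; the open lid stands over that side.
- lid (a joint): lid angle, rad: 0 shut, grows as the free edge rises and swings over to the hinge side (case -y), stop at 2.3. The lid is 256 mm from hinge to free edge, 240 g, nearly frictionless: unless stay or hand holds it, it falls shut (or back, beyond 1.57). With hole 1 / 2 / 3 / 4 on the peg it reads 0.38 / 0.89 / 1.36 / 1.92. At the start it rests on hole 2.
- stay (a joint): angle of the stay arm against the lid, rad, growing as the tail rises; lid + stay = the bar's elevation above level towards its tail. It swings freely, only in the upright plane x = -158 mm of the case, and drops on to the peg when let go; pushing or pulling it lengthwise swings the lid. With hole 1 / 2 / 3 / 4 on the peg: -0.55 / -1.14 / -1.59 / -2.04.
- stay_pivot (a point): pivot of the stay arm on the lid, in the plane x = -158 mm of the case, 80 mm from the hinge line and 0.349 rad above the plane of the lid: in the case's frame y = -129 + 80 cos(lid + 0.349), z = 105 + 80 sin(lid + 0.349) mm.
- stay_knob (a point): middle of the black knob on the stay's tail: 18 mm thick, 26 mm tall, square on top of the bar, 289.4 mm along it from the pivot; this point is 15 mm above the bar's mid-plane. Site y: along the bar to the tail; x: across it, the case's x (pinched that way the bar can swing in the grip). The bar is a 24 x 5 mm steel flat, 12 mm wide at the knob, and runs about 10 mm clear of the case.
- peg_seat (a point): the peg: 8 mm steel pin with tapered tip on a 22 mm collar, fixed by the near wall (in the case's frame x = -158, y = 71, z = 135 mm), leaning 0.19 rad from vertical towards the case's +y. Site axes are the case's. This point is where the bar's mid-plane lies when a hole is fully down on the collar; the pin stands 14 mm above it.
- tray: steel sample tray 150 (x) x 170 (y) mm, walls 28 mm high and 2 mm thick, floor 2 mm thick; origin under its centre on the table, z up. It does not move.
- stay_hole1 (a point): centre (mid-plane) of hole 1 of the stay arm, 12 mm wide, 142.5 mm along the bar from the pivot: the first hole, nearest the lid pivot (airing position).
- stay_hole2 (a point): centre (mid-plane) of hole 2 of the stay arm, 12 mm wide, 179.5 mm along the bar from the pivot.
- stay_hole3 (a point): centre (mid-plane) of hole 3 of the stay arm, 12 mm wide, 216.4 mm along the bar from the pivot.
- stay_hole4 (a point): centre (mid-plane) of hole 4 of the stay arm, 12 mm wide, 253.4 mm along the bar from the pivot: the last hole, nearest the knob (lid wide open).
- bottle_1: white sample bottle, 42 mm across, standing in the case at the start (2 to 4 of bottles 1 to 4 are there, the others absent). Origin at the centre of its underside, z up; the straight body reaches 46 mm up, the top of its grey vent cap 65 mm when the cap is home, up to 73 mm when it stands up. 110 g with cap, heavy at the bottom.
- cap_1 (a joint): height of the grey vent cap (26 mm across, 15 mm tall, flat top 20 mm across) of bottle_1 above home, in m: 0 is fully home, 0.008 fully up. It slides stiffly on the neck, stays where it is left and takes about 6 N to push down (stop before 20 N) or pull up, so a bottle can be carried by its cap.
- bottle_2: white sample bottle, 42 mm across, standing in the case at the start (2 to 4 of bottles 1 to 4 are there, the others absent). Origin at the centre of its underside, z up; the straight body reaches 46 mm up, the top of its grey vent cap 65 mm when the cap is home, up to 73 mm when it stands up. 110 g with cap, heavy at the bottom.
- cap_2 (a joint): height of the grey vent cap (26 mm across, 15 mm tall, flat top 20 mm across) of bottle_2 above home, in m: 0 is fully home, 0.008 fully up. It slides stiffly on the neck, stays where it is left and takes about 6 N to push down (stop before 20 N) or pull up, so a bottle can be carried by its cap.
- bottle_3: white sample bottle, 42 mm across, standing in the case at the start (2 to 4 of bottles 1 to 4 are there, the others absent). Origin at the centre of its underside, z up; the straight body reaches 46 mm up, the top of its grey vent cap 65 mm when the cap is home, up to 73 mm when it stands up. 110 g with cap, heavy at the bottom.
- cap_3 (a joint): height of the grey vent cap (26 mm across, 15 mm tall, flat top 20 mm across) of bottle_3 above home, in m: 0 is fully home, 0.008 fully up. It slides stiffly on the neck, stays where it is left and takes about 6 N to push down (stop before 20 N) or pull up, so a bottle can be carried by its cap.
- bottle_4: white sample bottle, 42 mm across, standing in the case at the start (2 to 4 of bottles 1 to 4 are there, the others absent). Origin at the centre of its underside, z up; the straight body reaches 46 mm up, the top of its grey vent cap 65 mm when the cap is home, up to 73 mm when it stands up. 110 g with cap, heavy at the bottom.
- cap_4 (a joint): height of the grey vent cap (26 mm across, 15 mm tall, flat top 20 mm across) of bottle_4 above home, in m: 0 is fully home, 0.008 fully up. It slides stiffly on the neck, stays where it is left and takes about 6 N to push down (stop before 20 N) or pull up, so a bottle can be carried by its cap.
- beaker_dry1: the small upturned beaker near the case or the tray; a bystander. Origin at the centre of its underside.
- beaker_dry2: the small upturned beaker near the case or the tray; a bystander. Origin at the centre of its underside.
- funnel: the funnel near the case or the tray; a bystander. Origin at the centre of its underside.
- vial_a: the screw-cap vial near the case or the tray; a bystander. Origin at the centre of its underside.
- vial_b: the screw-cap vial near the case or the tray; a bystander. Origin at the centre of its underside.
There are look-alikes about, which are no part of the job. Leave any orange or pink look-alike of the bottle_1 alone.

How it is judged:
On the way, in this order (a step that is already met when the one before it is completed fails the run):
1. the last hole of the stay arm lies down over the peg, with the stay let go: the lid is propped wide open (distance between stay_hole4 and peg_seat below 0.007 m and contact force between the fingers and stay below 0.3 N), for 0.3 s.
2. all the bottles stand upright in the tray, caps home, with the lid still propped (distance between stay_hole4 and peg_seat below 0.007 m and value of joint each of cap_1, cap_2, cap_3, cap_4 below 0.0015 m and x of bottle_1 in the frame of tray between -0.062 and 0.062 m and y of bottle_1 in the frame of tray between -0.072 and 0.072 m and height (world z) of each of bottle_1, bottle_2, bottle_3, bottle_4 below 0.008 m and angle between each of bottle_1, bottle_2, bottle_3, bottle_4's own z axis and vertical below 0.1 rad and linear speed of each of bottle_1, bottle_2, bottle_3, bottle_4 below 0.02 m/s and x of bottle_2 in the frame of tray between -0.062 and 0.062 m and y of bottle_2 in the frame of tray between -0.072 and 0.072 m and x of bottle_3 in the frame of tray between -0.062 and 0.062 m and y of bottle_3 in the frame of tray between -0.072 and 0.072 m and x of bottle_4 in the frame of tray between -0.062 and 0.062 m and y of bottle_4 in the frame of tray between -0.072 and 0.072 m), for 0.2 s.
At the end, for the whole second after the job is handed in: Hole 1 of the stay is down over the peg (hole centre within 7 mm of the seat point), the lid at rest; every bottle stands still and upright (0.1 rad) on the tray floor (centre within 62 mm along its x, 72 mm along its y), its cap within 1.5 mm of home (distance between stay_hole1 and peg_seat below 0.007 m and velocity of joint lid between -0.05 and 0.05 rad/s and value of joint each of cap_1, cap_2, cap_3, cap_4 below 0.0015 m and x of bottle_1 in the frame of tray between -0.062 and 0.062 m and y of bottle_1 in the frame of tray between -0.072 and 0.072 m and height (world z) of each of bottle_1, bottle_2, bottle_3, bottle_4 below 0.008 m and angle between each of bottle_1, bottle_2, bottle_3, bottle_4's own z axis and vertical below 0.1 rad and linear speed of each of bottle_1, bottle_2, bottle_3, bottle_4 below 0.02 m/s and x of bottle_2 in the frame of tray between -0.062 and 0.062 m and y of bottle_2 in the frame of tray between -0.072 and 0.072 m and x of bottle_3 in the frame of tray between -0.062 and 0.062 m and y of bottle_3 in the frame of tray between -0.072 and 0.072 m and x of bottle_4 in the frame of tray between -0.062 and 0.062 m and y of bottle_4 in the frame of tray between -0.072 and 0.072 m); the robot touches nothing.
It fails at once if the lid drops: it turns shut faster than 2.5 rad/s (velocity of joint lid below -2.5 rad/s).
It fails at once if a bottle is lifted while its vent cap is not home ((height (world z) of bottle_1 above 0.05 m and value of joint cap_1 above 0.0025 m) or (height (world z) of bottle_2 above 0.05 m and value of joint cap_2 above 0.0025 m) or (height (world z) of bottle_3 above 0.05 m and value of joint cap_3 above 0.0025 m) or (height (world z) of bottle_4 above 0.05 m and value of joint cap_4 above 0.0025 m)).
It fails at once if a beaker, the funnel or a vial beside the work is shoved more than 30 mm (distance of any of beaker_dry1, beaker_dry2, funnel, vial_a, vial_b from where it was at the start of the episode above 0.03 m).
Of bottle_1, bottle_2, bottle_3, bottle_4 only 2 to 4 are there at a start; the rules pass over those that are not, and their reading is None.
At some moment in a run one of bottle_1, bottle_2, bottle_3, bottle_4 may be knocked a few centimetres aside while the robot is not near it.
It also fails if it takes over 210 s, if anything falls off the work surface, if the arm or the gripper's body presses on something with over 40 N, if the wrist force passes 120 N, or if a joint passes its speed limit or range.

## Working session

There is one attempt and no reset: what is moved stays moved. The work goes in short steps, Python scripts to look and compute and a shell command to move; the robot and the scene stay as the last step left them, time stands still between calls to the robot, and variables do not carry over. Pictures are saved under pics/ and viewed, at most 14 in all, crops included, and the job is handed in when it is done.

```bash
ls; mkdir -p pics; python3 - <<'E'
from station import arm,cams
import cv2,numpy as np
s=arm.get_state();print({k:np.round(v,3).tolist() for k,v in s.items()})
for n in("scene","top","wrist"):
    im=cams.grab_frame(n);cv2.imwrite(f"pics/{n}0.png",im)
    c=cams.camera_info(n);print(n,{k:np.round(v,4).tolist() for k,v in c.items() if k!="x"})
E
```

```text
pics
{'t': 0.0, 'q': [1.444, 0.359, 0.011, -0.0, -1.224, -0.288], 'qd': [-0.0, 0.0, 0.0, -0.001, 0.001, -0.0], 'joint_efforts': [0.0, -58.271, 29.304, 6.997, 0.007, -0.0], 'eef_pos': [0.272, 0.617, 0.226], 'ee_rot': [3.14, -0.0, -0.415], 'force': [0.235, -0.425, 0.394], 'moment': [-0.033, 0.005, 0.026], 'gripper_force': 0.0, 'width': 0.087}
scene {'camera_matrix': [[595.1942, 0.0, 322.1513], [0.0, 595.1942, 243.9947], [0.0, 0.0, 1.0]], 'R': [[-0.9484, 0.317, 0.0056], [0.2692, 0.8145, -0.5139], [-0.1675, -0.4859, -0.8578]], 't': [0.4226, -0.0424, 1.8766]}
top {'camera_matrix': [[494.7133, 0.0, 312.9203], [0.0, 494.7133, 241.2211], [0.0, 0.0, 1.0]], 'R': [[0.0165, -0.9998, -0.0076], [-0.9978, -0.016, -0.0641], [0.064, 0.0087, -0.9979]], 't': [0.0124, 0.4628, 1.5054]}
wrist {'camera_matrix': [[374.7018, 0.0, 315.7237], [0.0, 374.7018, 240.7229], [0.0, 0.0, 1.0]], 'hand_eye': [[0.0001, -0.9617, -0.2741, 0.0737], [1.0, 0.0004, -0.0012, -0.0003], [0.0013, -0.2741, 0.9617, -0.1574], [0.0, 0.0, 0.0, 1.0]]}
```

View pics/top0.png

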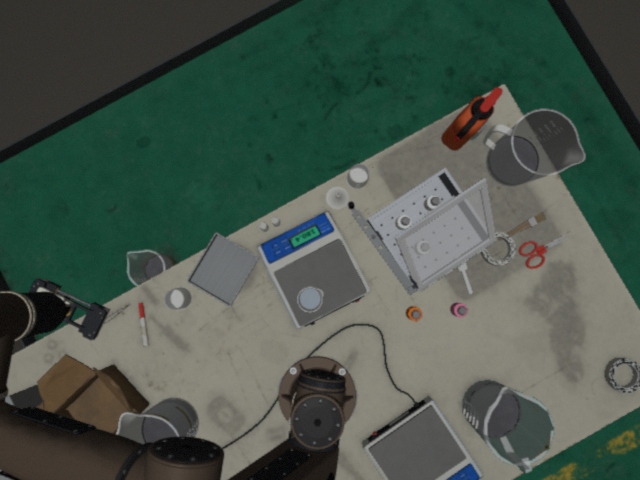

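View pics/scene0.png

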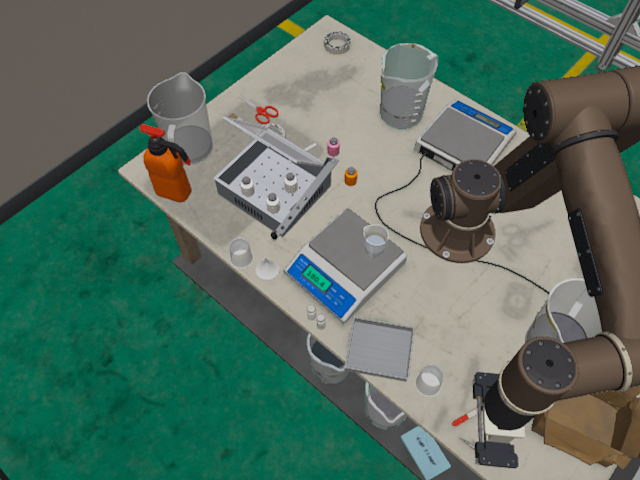

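The top view shows the case at about (430,230), with the stay knob at (350,205), and the tray at (222,268). The scene view shows three bottles at (247,185), (291,182) and (273,202). Next I'll enlarge the case.

```bash
python3 - <<'E'
import cv2,numpy as np
a=cv2.imread("pics/top0.png");cv2.imwrite("pics/tc.png",cv2.resize(a[160:300,335:525],None,fx=4,fy=4,interpolation=cv2.INTER_CUBIC))
a=cv2.imread("pics/scene0.png");cv2.imwrite("pics/sc.png",cv2.resize(a[105:245,200:350],None,fx=4,fy=4,interpolation=cv2.INTER_CUBIC))
E
```

```text
(no output)
```

View pics/tc.png

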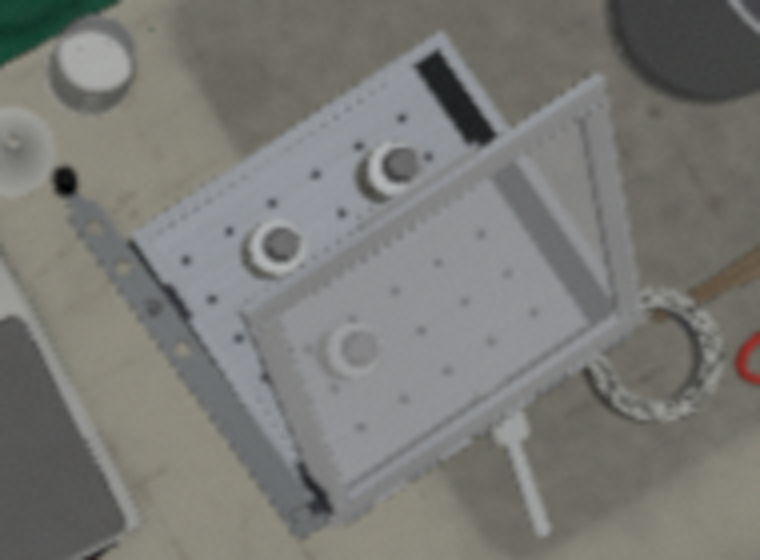

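View pics/sc.png

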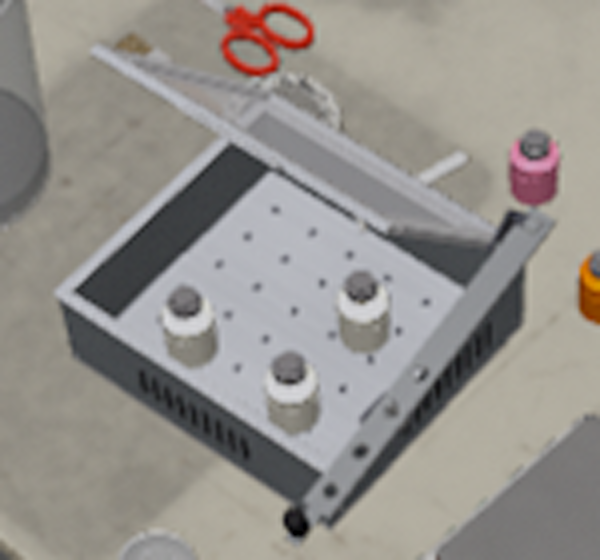

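```bash
cat > h.py <<'E'
import numpy as np,cv2
from station import arm,cams
def P(n):
    c=cams.camera_info(n);K=np.array(c["camera_matrix"]);return K,np.array(c["R"]),np.array(c["t"])
def ray(n,u,v):
    K,R,t=P(n);d=R.T@np.linalg.solve(K,[u,v,1.]);o=-R.T@t;return o,d/np.linalg.norm(d)
def plane(n,u,v,z):
    o,d=ray(n,u,v);return o+d*(z-o[2])/d[2]
def tri(p,q):
    (o1,d1),(o2,d2)=ray("top",*p),ray("scene",*q)
    s=np.linalg.lstsq(np.c_[d1,-d2],o2-o1,rcond=None)[0]
    a,b=o1+d1*s[0],o2+d2*s[1];return (a+b)/2,np.linalg.norm(a-b)
def proj(n,X):
    K,R,t=P(n);p=K@(R@np.asarray(X)+t);return p[:2]/p[2]
E
python3 - <<'E'
from h import *
T=lambda u,v:(335+u/4,160+v/4);S=lambda u,v:(200+u/4,105+v/4)
np.set_printoptions(precision=4,suppress=True)
A=plane("top",*T(133,237),.1);B=plane("top",*T(442,33),.1);B2=plane("scene",*S(62,295),.1)
print("corners",A,B,B2,np.linalg.norm(A-B))
for nm,p,q in[("knob",(65,181),(296,521)),("b1",(399,163),(185,300)),("b2",(282,243),(290,367)),("b3",(360,347),(360,286)),("cornB",(442,33),(62,295))]:
    X,e=tri(T(*p),S(*q));print(nm,X,e)
d=(B-A)[:2];yaw=np.arctan2(d[1],d[0]);print("yaw",yaw)
R=np.array([[np.cos(yaw),-np.sin(yaw)],[np.sin(yaw),np.cos(yaw)]])
o=(A+B)[:2]/2-R@[0,.125];print("origin",o)
W=lambda x,y,z:np.r_[o+R@[x,y],z]
print("knob pred",W(-.158,.181,.1235),"peg",W(-.158,.071,.135))
for c in[(.135,-.125,.1),(-.135,-.125,.1),(-.135,.125,.1),(.135,.125,.1),(-.158,.071,.149)]:print(c,((proj("scene",W(*c))-[200,105])*4).round(),((proj("top",W(*c))-[335,160])*4).round())
# tray mask contours top
im=cv2.imread("pics/top0.png")[225:312,180:262];cv2.imwrite("pics/tray.png",cv2.resize(im,None,fx=6,fy=6))
E
```

```text
corners [ 0.5236 -0.1405  0.1   ] [ 0.677  -0.3647  0.1   ] [ 0.6764 -0.3575  0.1   ] 0.27157158812482995
knob [ 0.5622 -0.0899  0.1185] 0.002080456138086738
b1 [ 0.5844 -0.3386  0.079 ] 0.001091533966185134
b2 [ 0.5237 -0.253   0.076 ] 0.00029741486737037173
b3 [ 0.4485 -0.3111  0.0756] 0.0019587108378239276
cornB [ 0.6775 -0.3664  0.0901] 0.003413681174744103
yaw -0.9709198427946748
origin [ 0.4971 -0.3232]
knob pred [ 0.5573 -0.0906  0.1235] peg [ 0.4665 -0.1527  0.135 ]
(0.135, -0.125, 0.1) [266.  95.] [637. 318.]
(-0.135, -0.125, 0.1) [530. 253.] [328. 525.]
(-0.135, 0.125, 0.1) [329. 465.] [134. 236.]
(0.135, 0.125, 0.1) [ 60. 289.] [441.  34.]
(-0.158, 0.071, 0.149) [397. 395.] [157. 311.]
```

View pics/tray.png

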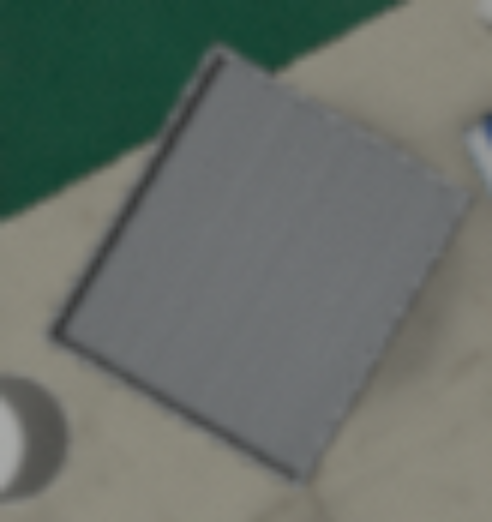

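The enlarged tray crop shows rim corners at (222,45), (468,198), (302,482) and (52,333). Predicted and measured case corners agree to about 2 mm.

```bash
cat >> h.py <<'E'
np.set_printoptions(precision=4,suppress=True)
YAW=-.971;O=np.array([.4971,-.3232])
RC=np.array([[np.cos(YAW),-np.sin(YAW)],[np.sin(YAW),np.cos(YAW)]])
def W(x,y,z):return np.r_[O+RC@[x,y],z]
def C(X):return np.r_[RC.T@(np.asarray(X)[:2]-O),X[2]]
def knob(L,e):
    py,pz=-.129+.08*np.cos(L+.349),.105+.08*np.sin(L+.349)
    return np.array([-.158,py+.2894*np.cos(e)-.015*np.sin(e),pz+.2894*np.sin(e)+.015*np.cos(e)])
def elev(L,z,y=.0737):
    py,pz=-.129+.08*np.cos(L+.349),.105+.08*np.sin(L+.349);return np.arctan2(z-pz,y-py)
from scipy.spatial.transform import Rotation as Ro
def to(X,yaw=None):
    """shift in tool units (1=.08 m) and yaw turn left from measured pose to TCP target X"""
    s=arm.get_state();R=Ro.from_euler("xyz",s["ee_rot"]).as_matrix()
    d=R.T@(np.asarray(X)-s["eef_pos"])/.08
    return d, None if yaw is None else -((yaw-s["ee_rot"][2]+np.pi)%(2*np.pi)-np.pi)/.5
E
python3 - <<'E'
from h import *
T=lambda u,v:(335+u/4,160+v/4);S=lambda u,v:(200+u/4,105+v/4)
print("knob",plane("top",*T(65,181),.1235),plane("scene",*S(296,521),.1235),"pred",W(*knob(.89,-.25)))
for n,p,q in[("b1",(399,163),(185,298)),("b2",(282,243),(290,365)),("b3",(360,347),(360,284))]:
    a,b=plane("top",*T(*p),.088),plane("scene",*S(*q),.088);print(n,a,b,C((a+b)/2))
c=[plane("top",180+u/6,225+v/6,.028) for u,v in[(222,45),(468,198),(302,482),(52,333)]]
print("tray",np.array(c),np.mean(c,0),[np.linalg.norm(c[i]-c[i-1]) for i in range(4)])
print("funnel",plane("top",338,198,.04),C(plane("top",338,198,.04)),"beaker",C(plane("top",358,176,.05)),"orange",C(plane("top",414,313,.07)),"scissor")
print("bal beaker",plane("top",310,299,.12))
for L in(.89,1.15,1.4,1.65,1.8,1.92,1.92):
    e=elev(L,.168);k=knob(L,e);print(L,e,k,W(*k))
print("seat4",knob(1.92,-.12),W(*knob(1.92,-.12)))
E
```

```text
knob [ 0.5606 -0.0891  0.1235] [ 0.5637 -0.0873  0.1235] pred [ 0.5575 -0.0905  0.1236]
b1 [ 0.5826 -0.3363  0.088 ] [ 0.5853 -0.334   0.088 ] [0.0589 0.0649 0.088 ]
b2 [ 0.5223 -0.2508  0.088 ] [ 0.5249 -0.2464  0.088 ] [-0.0466  0.064   0.088 ]
b3 [ 0.4469 -0.308   0.088 ] [ 0.4511 -0.3042  0.088 ] [-0.0413 -0.03    0.088 ]
tray [[0.4837 0.3133 0.028 ]
 [0.4079 0.1861 0.028 ]
 [0.2634 0.2665 0.028 ]
 [0.3362 0.3952 0.028 ]] [0.3728 0.2902 0.028 ] [np.float64(0.16878169679027238), np.float64(0.14806292596014395), np.float64(0.16535886331896846), np.float64(0.1478731296987103)]
funnel [ 0.5937 -0.0543  0.04  ] [-0.1674  0.2316  0.04  ] beaker [-0.0811  0.253   0.05  ] orange [-0.1733 -0.1771  0.07  ] scissor
bal beaker [0.2913 0.0246 0.12  ]
0.89 -0.07141734964314538 [-0.158   0.1868  0.1749] [ 0.5621 -0.0873  0.1749]
1.15 -0.08505927290269408 [-0.158   0.1664  0.1752] [ 0.5452 -0.0989  0.1752]
1.4 -0.07241569265499843 [-0.158   0.1465  0.1778] [ 0.5289 -0.1101  0.1778]
1.65 -0.04141870118058894 [-0.158   0.1276  0.1808] [ 0.5132 -0.1208  0.1808]
1.8 -0.01621330124334129 [-0.158   0.1169  0.1823] [ 0.5044 -0.1268  0.1823]
1.92 0.006768728385394516 [-0.158   0.1089  0.1832] [ 0.4978 -0.1313  0.1832]
1.92 0.006768728385394516 [-0.158   0.1089  0.1832] [ 0.4978 -0.1313  0.1832]
seat4 [-0.158   0.1087  0.1465] [ 0.4976 -0.1314  0.1465]
```

```bash
H="python3 -m handwheel"; $H '[[[0,0,-0.3,0,0,-0.35,60],[0,0,-0.3,0,0,-0.7,60],[0,0,-0.3,0,0,-1,60]]]' 25; $H '[[[0,0,0,0,0,-0.35,60],[0,0,0,0,0,-0.7,60],[0,0,0,0,0,-1,60],[0,0,0,0,0,-1,60]]]'
```

```text
t: 0.52
eef_pos: [0.2719, 0.6177, 0.2505]
ee_rot: [3.142, 0.0, 0.09]
force: [0.5, -0.4, -0.5]
width: 0.0681
gripper_force: 0.0
t: 1.02
eef_pos: [0.272, 0.6176, 0.2502]
ee_rot: [3.141, 0.001, 0.584]
force: [-0.6, 0.1, 0.1]
width: 0.0672
gripper_force: 0.0
```

```bash
H="python3 -m handwheel"; M='[[[-0.1,0.47,0,0,0,0,110],[-0.2,0.93,0,0,0,0,110]]]'
for i in 1 2 3; do :; done
$H '[[[-0.1,0.47,0,0,0,0,110],[-0.2,0.93,0,0,0,0,110]]]' >/dev/null
$H '[[[-0.1,0.47,0,0,0,0,110],[-0.2,0.93,0,0,0,0,110]]]' >/dev/null
$H '[[[-0.1,0.47,0,0,0,0,110],[-0.2,0.93,0,0,0,0,110]]]' >/dev/null
$H '[[[-0.1,0.47,0,0,0,0,110],[-0.2,0.93,0,0,0,0,110]]]' >/dev/null
$H '[[[-0.1,0.47,0,0,0,0,110],[-0.2,0.93,0,0,0,0,110]]]' >/dev/null
$H '[[[-0.1,0.47,0,0,0,0,110],[-0.2,0.93,0,0,0,0,110]]]' >/dev/null
$H '[[[-0.1,0.47,0,0,0,0,110],[-0.2,0.93,0,0,0,0,110]]]' >/dev/null
$H '[[[-0.1,0.47,0,0,0,0,110],[-0.2,0.93,0,0,0,0,110]]]' >/dev/null
$H '[[[-0.1,0.47,0,0,0,0,110],[-0.2,0.93,0,0,0,0,110],[-0.2,0.93,0,0,0,0,110]]]'
python3 - <<'E'
from h import *
print(to(W(*knob(.89,-.25))+[0,0,.127],.6))
s=arm.get_state();im=cams.grab_frame("wrist");cv2.imwrite("pics/w1.png",im)
c=cams.camera_info("wrist");H=np.array(c["hand_eye"]);K=np.array(c["camera_matrix"])
T=np.eye(4);T[:3,:3]=Ro.from_euler("xyz",s["ee_rot"]).as_matrix();T[:3,3]=s["eef_pos"]
def pw(X):
    p=np.linalg.inv(T@H)@np.r_[X,1];p=K@p[:3];return p[:2]/p[2]
print("knob px",pw(W(*knob(.89,-.25))),"peg",pw(W(-.158,.0737,.149)))
E
```

```text
t: 3.4
eef_pos: [0.5222, -0.0219, 0.2502]
ee_rot: [-3.142, 0.001, 0.578]
force: [-0.4, -0.3, -0.1]
width: 0.05
gripper_force: 0.0
(array([-0.0997,  0.9589, -0.0047]), np.float64(-0.043025486240034994))
knob px [413.6451 242.3468] peg [414.8561 379.7958]
```

View pics/w1.png

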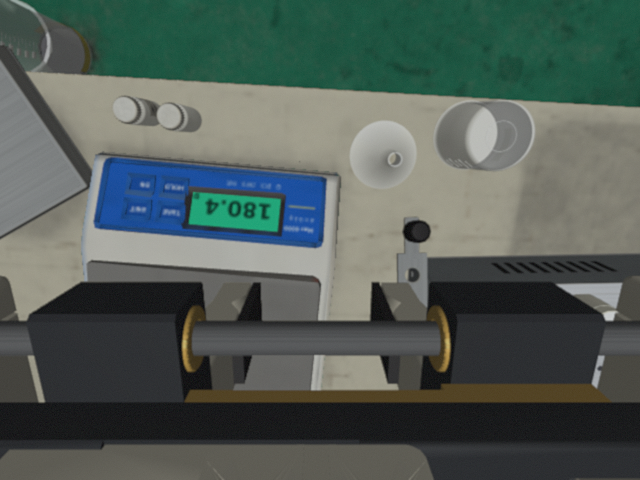

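The wrist view shows the black knob at (418,231), against a prediction of (414,242), so it sits about 6 mm further along case +y. I'll move above it and measure again.

```bash
python3 -m handwheel '[[[0,0.5,0,0,0,-0.04,110],[0,0.96,0,0,0,-0.04,110],[0,0.96,0,0,0,-0.04,110]]]'
cat >> h.py <<'E'
def wgrab(name):
    s=arm.get_state();im=cams.grab_frame("wrist");cv2.imwrite(f"pics/{name}.png",im)
    c=cams.camera_info("wrist");H=np.array(c["hand_eye"]);K=np.array(c["camera_matrix"])
    T=np.eye(4);T[:3,:3]=Ro.from_euler("xyz",s["ee_rot"]).as_matrix();T[:3,3]=s["eef_pos"];T=T@H
    def pw(X):
        p=K@(np.linalg.inv(T)@np.r_[X,1])[:3];return p[:2]/p[2]
    def pl(u,v,z):
        d=T[:3,:3]@np.linalg.solve(K,[u,v,1.]);return T[:3,3]+d*(z-T[2,3])/d[2]
    return im,pw,pl
E
python3 - <<'E'
from h import *
im,pw,pl=wgrab("w2")
k=pw(W(*knob(.89,-.25)));print("pred",k, "rim",pw(W(-.135,.125,.1)),pw(W(.0,.125,.1)))
m=(im.max(2)<45).astype(np.uint8);m[275:]=0
n,l,st,ce=cv2.connectedComponentsWithStats(m)
for i in range(1,n):
    if st[i,4]>80:print(st[i],ce[i],C(pl(*ce[i],.13)))
E
```

```text
t: 3.82
eef_pos: [0.5649, -0.0846, 0.25]
ee_rot: [-3.141, 0.001, 0.602]
force: [-0.8, 1.0, 0.4]
width: 0.0497
gripper_force: 0.0
pred [317.2977 244.1748] rim [342.8134 297.1995] [494.285  297.5053]
[108 192   6  25  84] [109.9286 202.381 ] [-0.3133  0.2153  0.13  ]
[310 223  21  21 140] [319.5286 232.9143] [-0.1564  0.1921  0.13  ]
```

View pics/w2.png

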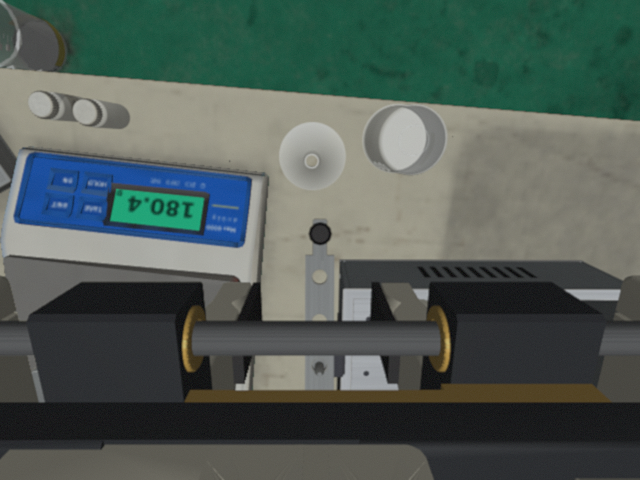

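The knob at (320,233) gives case x -157 mm and y 186–192 mm. Peg with hole 2 shows at (319,368). I'll descend and grip.

```bash
python3 - <<'E'
from h import *
print(to(W(-.1575,.186,.115),.6))
E
```

```text
(array([-0.055 ,  0.0273,  1.6886]), np.float64(0.004968926435655163))
```

```bash
H="python3 -m handwheel"; $H '[[[-0.03,0.01,0.4,0,0,0,110],[-0.055,0.027,0.8,0,0,0,110]]]' >/dev/null
$H '[[[0,0,0.35,0,0,0,110],[0,0,0.7,0,0,0,110],[0,0,0.88,0,0,0,110],[0,0,0.88,0,0,0,110]]]'
$H '[[[0,0,0,0,0,0,255],[0,0,0,0,0,0,255],[0,0,0,0,0,0,255],[0,0,0,0,0,0,255]]]' 12
$H '[[[0,0,0,0,0,0,255],[0,0,0,0,0,0,255]]]'
python3 -c "
from h import *
print(C(arm.get_state()['eef_pos']))"
```

```text
t: 4.62
eef_pos: [0.5613, -0.0876, 0.1158]
ee_rot: [-3.141, 0.001, 0.606]
force: [0.9, -0.4, -0.2]
width: 0.0497
gripper_force: 0.0
t: 5.12
eef_pos: [0.5632, -0.0894, 0.1171]
ee_rot: [3.139, -0.001, 0.606]
force: [2.0, -7.3, -0.5]
width: 0.0176
gripper_force: 12.0
t: 5.38
eef_pos: [0.5631, -0.0895, 0.117]
ee_rot: [3.139, -0.001, 0.605]
force: [2.9, -6.5, -0.3]
width: 0.0174
gripper_force: 12.0
[-0.1556  0.1864  0.117 ]
```

```bash
H="python3 -m handwheel"; $H '[[[0,0.04,0,0,0,0,255],[0,0.04,0,0,0,0,255]]]' 25
$H '[[[0.02,0,-0.1,0,0,0,255],[0.03,0,-0.2,0,0,0,255],[0.045,0,-0.3,0,0,0,255],[0.055,0,-0.4,0,0,0,255]]]'
$H '[[[0.01,0,-0.1,0,0,0,255],[0.02,0,-0.24,0,0,0,255],[0.02,0,-0.24,0,0,0,255]]]'
python3 -c "
from h import *
print(C(arm.get_state()['eef_pos']))
a=cams.grab_frame('scene');cv2.imwrite('pics/s2.png',cv2.resize(a[85:245,200:350],None,fx=3,fy=3))"
```

```text
t: 5.62
eef_pos: [0.5634, -0.0902, 0.1164]
ee_rot: [-3.14, -0.0, 0.605]
force: [-3.9, 5.0, 5.2]
width: 0.0168
gripper_force: 25.0
t: 6.12
eef_pos: [0.5671, -0.0876, 0.1485]
ee_rot: [-3.14, -0.0, 0.605]
force: [-0.9, 4.6, -2.1]
width: 0.0169
gripper_force: 25.0
t: 6.5
eef_pos: [0.569, -0.0864, 0.1683]
ee_rot: [-3.141, -0.002, 0.605]
force: [-0.1, 6.6, -1.4]
width: 0.0169
gripper_force: 25.0
[-0.1549  0.193   0.1683]
```

View pics/s2.png

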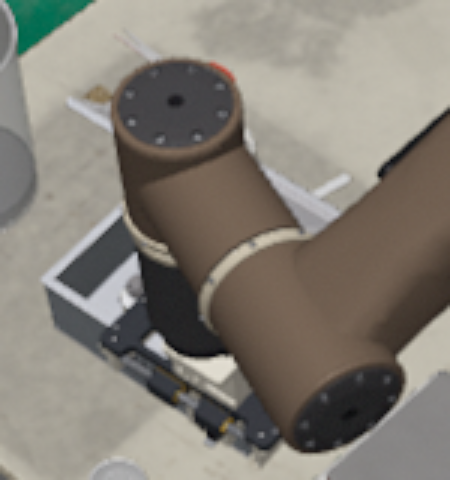

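```bash
H="python3 -m handwheel"; $H '[[[-0.1,-0.02,0,0,0,0,255],[-0.2,-0.02,0,0,0,0,255],[-0.3,-0.02,-0.01,0,0,0,255],[-0.4,-0.02,-0.02,0,0,0,255],[-0.5,-0.02,-0.036,0,0,0,255]]]'
$H '[[[-0.1,0,-0.016,0,0,0,255],[-0.2,0,-0.03,0,0,0,255],[-0.3,0,-0.045,0,0,0,255],[-0.4,0,-0.06,0,0,0,255],[-0.47,0,-0.068,0,0,0,255]]]'
$H '[[[0,0,0,0,0,0,255],[0,0,0,0,0,0,255]]]'
python3 - <<'E'
from h import *
print(C(arm.get_state()['eef_pos']))
im,pw,pl=wgrab("w3");a=cams.grab_frame('scene');b=cams.grab_frame('top')
cv2.imwrite("pics/c3.png",np.vstack([np.hstack([cv2.resize(a[85:245,200:350],(375,400)),cv2.resize(b[160:300,335:485],(425,400))]),]))
E
```

```text
t: 7.18
eef_pos: [0.5343, -0.1096, 0.1704]
ee_rot: [3.141, 0.0, 0.605]
force: [1.7, -1.3, -0.8]
width: 0.0171
gripper_force: 25.0
t: 7.8
eef_pos: [0.5032, -0.1308, 0.1757]
ee_rot: [-3.141, 0.0, 0.605]
force: [0.2, -1.6, -0.9]
width: 0.017
gripper_force: 25.0
t: 8.05
eef_pos: [0.5036, -0.1304, 0.1755]
ee_rot: [-3.141, 0.001, 0.605]
force: [-0.5, -2.8, -0.7]
width: 0.017
gripper_force: 25.0
[-0.1554  0.1142  0.1755]
```

View pics/c3.png

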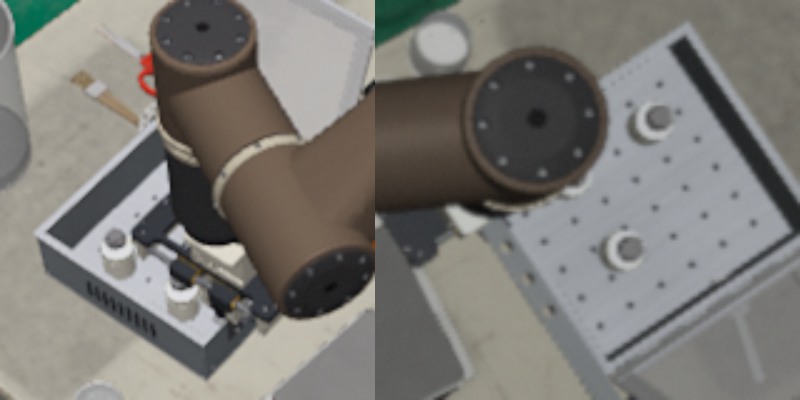

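The lid is wide open and no fourth bottle is visible. Lowering hole 4 onto the peg.

```bash
H="python3 -m handwheel"; $H '[[[0,0,0.08,0,0,0,255],[0,0,0.16,0,0,0,255],[0,0,0.22,0,0,0,255],[0,0,0.28,0,0,0,255]]]'
$H '[[[0,0,0.06,0,0,0,255],[0,0,0.12,0,0,0,255],[0,0,0.16,0,0,0,255],[0,0,0.16,0,0,0,255]]]'
python3 - <<'E'
from h import *
print(C(arm.get_state()['eef_pos']))
E
```

```text
t: 8.7
eef_pos: [0.5037, -0.1304, 0.1528]
ee_rot: [-3.141, 0.001, 0.605]
force: [-0.5, -1.1, 0.1]
width: 0.017
gripper_force: 25.0
t: 9.2
eef_pos: [0.5031, -0.1308, 0.1401]
ee_rot: [-3.141, 0.002, 0.605]
force: [-2.8, -4.8, -1.2]
width: 0.0173
gripper_force: 25.0
[-0.1554  0.1136  0.1401]
```

```bash
H="python3 -m handwheel"; $H '[[[0,0,0,0,0,0,180],[0,0,0,0,0,0,150],[0,0,0,0,0,0,110],[0,0,-0.2,0,0,0,110],[0,0,-0.6,0,0,0,110]]]'
$H '[[[0,0,-0.5,0,0,0,110],[0,0,-1,0,0,0,110]]]'
$H '[[[-0.5,0,0,0,0,0,110],[-1,0,0,0,0,0,110]]]'
python3 - <<'E'
from h import *
s=arm.get_state()
im,pw,pl=wgrab("w4");print(pw(W(-.158,.0737,.149)),pw(W(*knob(1.92,-.12))))
a=cams.grab_frame('scene');b=cams.grab_frame('top')
cv2.imwrite("pics/c4.png",np.hstack([im[60:400,220:520],cv2.resize(a[105:245,200:350],(364,340)),]))
cv2.imwrite("pics/top4.png",b);cv2.imwrite("pics/scene4.png",a)
E
```

```text
t: 9.82
eef_pos: [0.5034, -0.1303, 0.189]
ee_rot: [-3.141, 0.002, 0.605]
force: [0.7, 0.6, -0.6]
width: 0.0494
gripper_force: 0.0
t: 10.07
eef_pos: [0.5039, -0.1303, 0.2711]
ee_rot: [3.141, -0.001, 0.605]
force: [0.8, -0.3, -0.5]
width: 0.0497
gripper_force: 0.0
t: 10.32
eef_pos: [0.4378, -0.1761, 0.2701]
ee_rot: [3.14, -0.002, 0.606]
force: [-0.2, -0.6, -0.1]
width: 0.0496
gripper_force: 0.0
[312.3902 183.0397] [312.6116 133.9262]
```

View pics/c4.png

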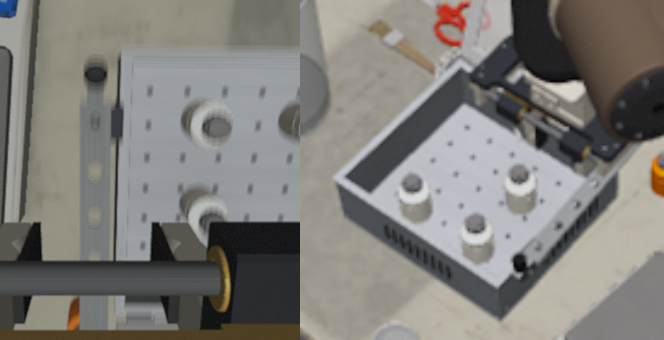

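Hole 4 sits on the peg at (95,120) in the wrist crop, with the other three holes free. Three bottles stand in the case. I'll turn the hand a quarter turn so its body clears the stay, then measure the caps.

```bash
H="python3 -m handwheel"; 
$H '[[[0,0,0,0,0,0.35,110],[0,0,0,0,0,0.7,110],[0,0,0,0,0,1,110],[0,0,0,0,0,1,110]]]' >/dev/null
$H '[[[0,0,0,0,0,0.35,110],[0,0,0,0,0,0.7,110],[0,0,0,0,0,1,110],[0,0,0,0,0,1,110]]]'>/dev/null
$H '[[[0,0,0,0,0,0.35,255],[0,0,0,0,0,0.7,255],[0,0,0,0,0,1,255],[0,0,0,0,0,1.0,255]]]'>/dev/null
$H '[[[0,0,0,0,0,0.15,255],[0,0,0,0,0,0.15,255],[0,0,0,0,0,0.15,255]]]'
cat >> h.py <<'E'
def caps(pl,im,z=.09,r=(0,275)):
    g=cv2.cvtColor(im,cv2.COLOR_BGR2HSV);m=((g[...,2]>60)&(g[...,2]<135)&(g[...,1]<40)).astype(np.uint8);m[r[1]:]=0
    m=cv2.morphologyEx(m,cv2.MORPH_OPEN,np.ones((5,5)))
    n,l,st,ce=cv2.connectedComponentsWithStats(m)
    return [(ce[i],st[i],C(pl(*ce[i],z)),pl(*ce[i],z)) for i in range(1,n) if 150<st[i,4]<3000]
E
python3 - <<'E'
from h import *
im,pw,pl=wgrab("w5")
for X in[(.584,-.335,.088),(.5236,-.2486,.088),(.449,-.306,.088)]:print(pw(X))
for c in caps(pl,im):print(*c)
E
```

```text
t: 12.35
eef_pos: [0.4382, -0.1758, 0.2686]
ee_rot: [-3.141, -0.0, -0.965]
force: [0.2, 0.2, 0.2]
width: 0.0006
gripper_force: 0.0
[278.1681 -57.2102]
[282.1921  90.5564]
[394.221   84.4842]
[391.9491  81.5553] [377  66  31  33 805] [-0.0393 -0.0276  0.09  ] [ 0.4521 -0.3063  0.09  ]
[280.9893  86.6305] [266  71  30  33 747] [-0.0438  0.0648  0.09  ] [ 0.5258 -0.2505  0.09  ]
[577.4823 102.3634] [ 561   81   34   42 1043] [-0.0547 -0.1849  0.09  ] [ 0.3136 -0.3824  0.09  ]
[620.0971  97.8239] [603  83  36  31 886] [-0.0509 -0.2199  0.09  ] [ 0.2868 -0.4053  0.09  ]
[367.1856 100.2938] [360  87  19  25 194] [-0.0541 -0.0076  0.09  ] [ 0.4603 -0.2829  0.09  ]
[120.0205 214.6386] [102 206  36  17 487] [-0.1536  0.2142  0.09  ] [ 0.5872 -0.0755  0.09  ]
[254.7032 262.8124] [ 150  245  226   30 2985] [-0.1995  0.0928  0.09  ] [ 0.4611 -0.1061  0.09  ]
```

View pics/w5.png

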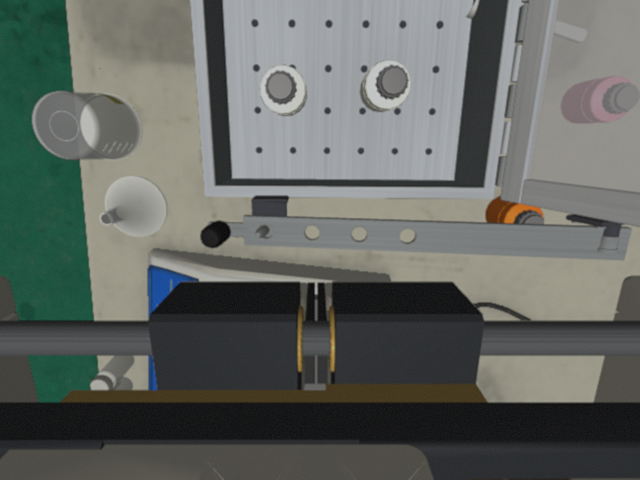

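Clear view: b3 cap at (392,82), b2 cap at (281,87), peg through hole 4 at (264,232). I'll close the fingers, go above b2 and press.

```bash
cat > go.py <<'E'
import sys
from h import *
x,y,z=map(float,sys.argv[1:4]);d,w=to((x,y,z),float(sys.argv[4]) if len(sys.argv)>4 else -.971);print("shift",d,"turn",w)
E
python3 go.py .525 -.250 .10
```

```text
shift [ 1.3797 -0.3661  2.1064] turn 0.00932310971912731
```

```bash
H="python3 -m handwheel"; 
$H '[[[0.35,-0.1,0,0,0,0,255],[0.7,-0.18,0,0,0,0,255]]]' >/dev/null
$H '[[[0.35,-0.1,0.3,0,0,0,255],[0.68,-0.186,0.6,0,0,0,255]]]' >/dev/null
$H '[[[0,0,0.4,0,0,0,255],[0,0,0.75,0,0,0,255]]]' >/dev/null
$H '[[[0,0,0.35,0,0,0,255],[0,0,0.7,0,0,0,255],[0,0,0.75,0,0,0,255],[0,0,0.75,0,0,0,255]]]'
python3 go.py .525 -.250 .10
```

```text
t: 13.65
eef_pos: [0.5251, -0.2505, 0.101]
ee_rot: [3.141, -0.0, -0.969]
force: [0.9, -0.4, 1.0]
width: 0.0006
gripper_force: 0.0
shift [-0.006  -0.0026  0.0125] turn 0.004860916022055406
```

```bash
H="python3 -m handwheel"; 
for k in a; do $H '[[[0,0,0.08,0,0,0,255],[0,0,0.12,0,0,0,255],[0,0,0.12,0,0,0,255]]]' | egrep 'eef|force'
$H '[[[0,0,0.02,0,0,0,255],[0,0,0.04,0,0,0,255],[0,0,0.04,0,0,0,255]]]'| egrep 'eef|force'
$H '[[[0,0,0.02,0,0,0,255],[0,0,0.03,0,0,0,255],[0,0,0.03,0,0,0,255]]]'| egrep 'eef|force'
$H '[[[0,0,0.02,0,0,0,255],[0,0,0.03,0,0,0,255],[0,0,0.03,0,0,0,255]]]'| egrep 'eef|force'; done
```

```text
eef_pos: [0.5247, -0.2503, 0.091]
force: [-0.1, 0.6, 0.5]
gripper_force: 0.0
eef_pos: [0.525, -0.2504, 0.0882]
force: [-0.6, 0.2, 4.4]
gripper_force: 2.1
eef_pos: [0.525, -0.2505, 0.0858]
force: [-1.1, 0.3, 5.8]
gripper_force: 2.5
eef_pos: [0.525, -0.2505, 0.0833]
force: [-0.5, 1.6, 4.7]
gripper_force: 2.5
```

```bash
H="python3 -m handwheel"; 
$H '[[[0,0,0.02,0,0,0,255],[0,0,0.03,0,0,0,255],[0,0,0.03,0,0,0,255]]]'| egrep 'eef|force'
$H '[[[0,0,0.01,0,0,0,255],[0,0,0.02,0,0,0,255],[0,0,0.02,0,0,0,255]]]'| egrep 'eef|force'
```

```text
eef_pos: [0.5256, -0.2508, 0.0832]
force: [-5.0, 4.0, 21.6]
gripper_force: 11.0
eef_pos: [0.5262, -0.2511, 0.0832]
force: [-8.5, 5.2, 32.8]
gripper_force: 16.5
```

Cap 2 is home at z 0.0832. The force overshot, so I'll stop earlier on the next ones. Next: open, lower and grip the cap.

```bash
H="python3 -m handwheel"; 
$H '[[[0,0,-0.2,0,0,0,255],[0,0,-0.4,0,0,0,110],[0,0,-0.4,0,0,0,110],[0,0,-0.4,0,0,0,110],[0,0,-0.4,0,0,0,110]]]'
$H '[[[0,0,0.2,0,0,0,110],[0,0,0.4,0,0,0,110],[0,0,0.54,0,0,0,110],[0,0,0.54,0,0,0,110]]]'
$H '[[[0,0,0,0,0,0,255],[0,0,0,0,0,0,255],[0,0,0,0,0,0,255],[0,0,0,0,0,0,255]]]' 15
```

```text
t: 16.52
eef_pos: [0.5243, -0.2503, 0.1101]
ee_rot: [3.141, 0.001, -0.97]
force: [0.0, 0.0, -0.1]
width: 0.035
gripper_force: 0.0
t: 17.02
eef_pos: [0.5238, -0.2502, 0.0661]
ee_rot: [3.14, 0.002, -0.97]
force: [-0.1, 0.5, -0.4]
width: 0.0499
gripper_force: 0.0
t: 17.52
eef_pos: [0.5251, -0.2504, 0.0682]
ee_rot: [-3.141, -0.001, -0.97]
force: [0.2, 0.6, 1.4]
width: 0.0243
gripper_force: 15.0
```

```bash
H="python3 -m handwheel"; 
$H '[[[0,0,-0.1,0,0,0,255],[0,0,-0.25,0,0,0,255],[0,0,-0.5,0,0,0,255],[0,0,-0.8,0,0,0,255]]]' |egrep 'eef|wid|forc'
$H '[[[0,0,-0.4,0,0,0,255],[0,0,-0.8,0,0,0,255]]]' >/dev/null
$H '[[[0,0,-0.4,0,0,0,255],[0,0,-0.8,0,0,0,255],[0,0,-0.8,0,0,0,255]]]' |egrep 'eef|wid|forc'
$H '[[[-0.2,-0.06,0,0,0,0,255],[-0.5,-0.14,0,0,0,0,255],[-0.89,-0.25,0,0,0,0,255]]]' >/dev/null
$H '[[[-0.45,-0.125,0,0,0,0,255],[-0.89,-0.25,0,0,0,0,255]]]' >/dev/null
$H '[[[-0.45,-0.125,0,0,0,0,255],[-0.89,-0.25,0,0,0,0,255]]]' >/dev/null
$H '[[[-0.45,-0.125,0,0,0,0,255],[-0.89,-0.25,0,0,0,0,255]]]' >/dev/null
$H '[[[-0.45,-0.125,0,0,0,0,255],[-0.89,-0.25,0,0,0,0,255]]]' >/dev/null
$H '[[[-0.45,-0.125,0,0,0,0,255],[-0.89,-0.25,0,0,0,0,255]]]' >/dev/null
$H '[[[-0.45,-0.125,0,0,0,0,255],[-0.89,-0.25,0,0,0,0,255]]]' >/dev/null
$H '[[[-0.4,-0.125,0,0,0,0,255],[-0.7,-0.2,0,0,0,0,255],[-0.89,-0.25,0,0,0,0,255],[-0.89,-0.25,0,0,0,0,255]]]'
python3 go.py .3335 .3121 .06
```

```text
eef_pos: [0.5245, -0.2503, 0.1328]
force: [-0.0, 0.1, -1.1]
width: 0.0245
gripper_force: 15.0
eef_pos: [0.5259, -0.2508, 0.2636]
force: [-0.1, 0.1, -2.0]
width: 0.0241
gripper_force: 15.0
t: 21.02
eef_pos: [0.3338, 0.3101, 0.2591]
ee_rot: [3.14, -0.001, -0.968]
force: [0.3, -0.1, -1.4]
width: 0.0243
gripper_force: 15.1
shift [-0.0242 -0.0134  2.4891] turn 0.005151647479723742
```

```bash
H="python3 -m handwheel"; 
$H '[[[0,0,0.4,0,0,0,255],[-0.02,-0.01,0.8,0,0,0,255]]]' >/dev/null
$H '[[[0,0,0.4,0,0,0,255],[0,0,0.8,0,0,0,255]]]' >/dev/null
$H '[[[0,0,0.3,0,0,0,255],[0,0,0.55,0,0,0,255],[0,0,0.75,0,0,0,255],[0,0,0.89,0,0,0,255],[0,0,0.89,0,0,0,255]]]'|egrep 'eef|forc'
$H '[[[0,0,0.03,0,0,0,255],[0,0,0.06,0,0,0,255],[0,0,0.1,0,0,0,255],[0,0,0.1,0,0,0,255]]]'|egrep 'eef|forc'
```

```text
eef_pos: [0.3343, 0.3108, 0.06]
force: [-0.4, -0.0, -1.5]
gripper_force: 15.1
eef_pos: [0.3343, 0.3116, 0.0523]
force: [0.0, -0.5, 0.1]
gripper_force: 15.1
```

```bash
H="python3 -m handwheel"; 
$H '[[[0,0,0,0,0,0,180],[0,0,0,0,0,0,130],[0,0,0,0,0,0,110],[0,0,0,0,0,0,110],[0,0,-0.4,0,0,0,110]]]'|egrep 'eef|forc'
$H '[[[0,0,-0.4,0,0,0,110],[0,0,-0.9,0,0,0,110]]]' >/dev/null
$H '[[[0,0,-0.4,0,0,0,110],[0,0,-0.9,0,0,0,110]]]' >/dev/null
$H '[[[0.45,0.125,-0.1,0,0,0,255],[0.89,0.25,-0.4,0,0,0,255]]]' >/dev/null
$H '[[[0.45,0.125,0,0,0,0,255],[0.89,0.25,0,0,0,0,255]]]' >/dev/null
$H '[[[0.45,0.125,0,0,0,0,255],[0.89,0.25,0,0,0,0,255]]]' >/dev/null
$H '[[[0.45,0.125,0,0,0,0,255],[0.89,0.25,0,0,0,0,255]]]' >/dev/null
$H '[[[0.45,0.125,0,0,0,0,255],[0.89,0.25,0,0,0,0,255]]]' >/dev/null
$H '[[[0.45,0.125,0,0,0,0,255],[0.89,0.25,0,0,0,0,255]]]' >/dev/null
$H '[[[0.45,0.125,0,0,0,0,255],[0.89,0.25,0,0,0,0,255],[0.89,0.25,0,0,0,0,255]]]'|egrep 'eef|forc'
$H '[[[0,0,0,0,0,0,255],[0,0,0,0,0,0,255]]]'|egrep 'eef|forc'
python3 - <<'E'
from h import *
im,pw,pl=wgrab("w6");b=cams.grab_frame("scene");cv2.imwrite("pics/scene6.png",b)
for X in[(.584,-.335,.088),(.451,-.306,.088)]:print(pw(X))
for c in caps(pl,im):print(*c)
cv2.imwrite("pics/c6.png",np.hstack([cv2.resize(im,None,fx=.6,fy=.6),cv2.resize(b[280:430,310:460],(288,288))]))
E
```

```text
eef_pos: [0.3335, 0.3101, 0.0831]
force: [0.8, 0.4, 0.8]
gripper_force: 0.0
eef_pos: [0.5008, -0.1804, 0.2597]
force: [-0.2, 0.4, -0.1]
gripper_force: 0.0
eef_pos: [0.5005, -0.1779, 0.2607]
force: [-0.4, -0.5, 0.3]
gripper_force: 0.0
[342.5993  -5.5352]
[450.7782 128.71  ]
[333.6484  29.8447] [315  17  41  23 438] [0.0339 0.0717 0.09  ] [ 0.5754 -0.3107  0.09  ]
[416.2107 128.8111] [408 109  18  40 413] [-0.0404  0.0013  0.09  ] [ 0.4754 -0.2891  0.09  ]
[450.0739 126.3917] [436 111  30  32 771] [-0.0384 -0.0269  0.09  ] [ 0.4532 -0.3067  0.09  ]
[624.6107 137.976 ] [ 607  117   33   42 1125] [-0.0474 -0.1749  0.09  ] [ 0.3259 -0.3828  0.09  ]
[606.0184 247.6421] [ 572  226   68   49 2006] [-0.1441 -0.18    0.09  ] [ 0.2671 -0.3059  0.09  ]
[170.0402 251.3594] [154 243  33  19 448] [-0.1487  0.2192  0.09  ] [ 0.5941 -0.0767  0.09  ]
[381.5349 266.8061] [ 291  246  236   29 2537] [-0.1633  0.0242  0.09  ] [ 0.4249 -0.1748  0.09  ]
```

View pics/c6.png

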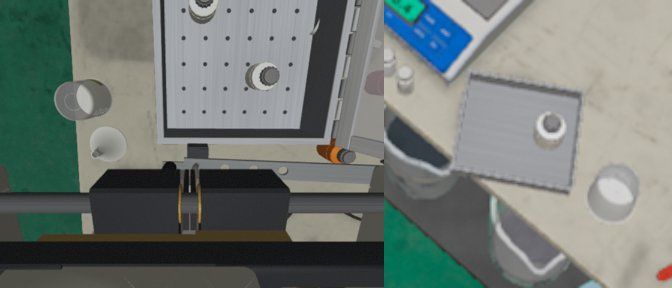

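The first bottle stands in the tray. b3's cap at (450,126) is unchanged, at (0.452,-0.306); b1 is still in place. b3 next.

```bash
H="python3 -m handwheel"; 
$H '[[[0.25,0.35,0,0,0,0,255],[0.49,0.7,0,0,0,0,255]]]' >/dev/null
$H '[[[0.25,0.35,0.2,0,0,0,255],[0.49,0.7,0.4,0,0,0,255]]]' >/dev/null
$H '[[[0,0,0.4,0,0,0,255],[0,0,0.8,0,0,0,255]]]' >/dev/null
$H '[[[0,0,0.35,0,0,0,255],[0,0,0.7,0,0,0,255],[0,0,0.77,0,0,0,255],[0,0,0.77,0,0,0,255]]]'
python3 go.py .452 -.306 .0825
```

```text
t: 27.25
eef_pos: [0.4531, -0.3064, 0.1034]
ee_rot: [3.142, -0.0, -0.969]
force: [0.1, -0.1, -0.4]
width: 0.0001
gripper_force: 0.0
shift [-0.0119  0.0082  0.2615] turn 0.003983111810924811
```

```bash
H="python3 -m handwheel"; 
$H '[[[-0.01,0,0.08,0,0,0,255],[-0.01,0,0.14,0,0,0,255],[-0.01,0,0.14,0,0,0,255]]]' | egrep 'eef|^force'
$H '[[[0,0,0.03,0,0,0,255],[0,0,0.06,0,0,0,255],[0,0,0.06,0,0,0,255]]]'| egrep 'eef|^force'
$H '[[[0,0,0.02,0,0,0,255],[0,0,0.04,0,0,0,255],[0,0,0.05,0,0,0,255],[0,0,0.05,0,0,0,255]]]'| egrep 'eef|^force'
```

```text
eef_pos: [0.452, -0.3058, 0.0916]
force: [0.5, 0.4, 0.2]
eef_pos: [0.4525, -0.306, 0.0873]
force: [-0.7, -0.0, 3.0]
eef_pos: [0.4525, -0.3061, 0.0833]
force: [-0.7, 1.8, 4.8]
```

```bash
H="python3 -m handwheel"; 
$H '[[[0,0,0.01,0,0,0,255],[0,0,0.015,0,0,0,255],[0,0,0.015,0,0,0,255]]]' | egrep 'eef|^force'
```

```text
eef_pos: [0.4528, -0.3063, 0.0832]
force: [-2.8, 3.1, 14.6]
```

```bash
H="python3 -m handwheel"; 
$H '[[[0,0,-0.2,0,0,0,255],[0,0,-0.4,0,0,0,110],[0,0,-0.4,0,0,0,110],[0,0,-0.4,0,0,0,110],[0,0,-0.4,0,0,0,110]]]' | egrep 'eef|^force'
$H '[[[0,0,0.2,0,0,0,110],[0,0,0.35,0,0,0,110],[0,0,0.46,0,0,0,110],[0,0,0.56,0,0,0,110],[0,0,0.56,0,0,0,110]]]'| egrep 'eef|force'
$H '[[[0,0,0,0,0,0,255],[0,0,0,0,0,0,255],[0,0,0,0,0,0,255],[0,0,0,0,0,0,255]]]' 15
$H '[[[0,0,-0.1,0,0,0,255],[0,0,-0.25,0,0,0,255],[0,0,-0.5,0,0,0,255],[0,0,-0.8,0,0,0,255]]]' |egrep 'eef|wid|forc'
```

```text
eef_pos: [0.4518, -0.3058, 0.1132]
force: [-0.5, 0.4, -0.2]
eef_pos: [0.4518, -0.3058, 0.0681]
force: [-0.5, -0.2, -0.3]
gripper_force: 0.0
t: 30.62
eef_pos: [0.4523, -0.306, 0.0691]
ee_rot: [-3.141, -0.0, -0.97]
force: [0.2, -0.9, 0.6]
width: 0.0245
gripper_force: 15.0
eef_pos: [0.4521, -0.3058, 0.1341]
force: [0.3, 0.9, -0.6]
width: 0.0243
gripper_force: 15.0
```

```bash
H="python3 -m handwheel"; 
$H '[[[0,0,-0.4,0,0,0,255],[0,0,-0.8,0,0,0,255]]]' >/dev/null
$H '[[[0,0,-0.4,0,0,0,255],[0,0,-0.8,0,0,0,255],[0,0,-0.8,0,0,0,255]]]' |egrep 'eef|wid|forc'
$H '[[[-0.2,-0.125,0,0,0,0,255],[-0.45,-0.28,0,0,0,0,255],[-0.8,-0.505,0,0,0,0,255]]]' >/dev/null
$H '[[[-0.4,-0.25,0,0,0,0,255],[-0.8,-0.505,0,0,0,0,255]]]' >/dev/null
$H '[[[-0.4,-0.25,0,0,0,0,255],[-0.8,-0.505,0,0,0,0,255]]]' >/dev/null
$H '[[[-0.4,-0.25,0,0,0,0,255],[-0.8,-0.505,0,0,0,0,255]]]' >/dev/null
$H '[[[-0.4,-0.25,0,0,0,0,255],[-0.8,-0.505,0,0,0,0,255]]]' >/dev/null
$H '[[[-0.4,-0.25,0,0,0,0,255],[-0.8,-0.505,0,0,0,0,255]]]' >/dev/null
$H '[[[-0.4,-0.25,0,0,0,0,255],[-0.8,-0.505,0,0,0,0,255]]]' >/dev/null
$H '[[[-0.35,-0.22,0,0,0,0,255],[-0.65,-0.4,0,0,0,0,255],[-0.8,-0.505,0,0,0,0,255],[-0.8,-0.505,0,0,0,0,255]]]'
python3 go.py .43 .2984 .06
```

```text
eef_pos: [0.4534, -0.3065, 0.2647]
force: [-0.4, 0.7, -1.7]
width: 0.0248
gripper_force: 15.0
t: 34.12
eef_pos: [0.4285, 0.2996, 0.2602]
ee_rot: [3.14, -0.0, -0.969]
force: [-0.6, -0.4, -1.1]
width: 0.0247
gripper_force: 15.0
shift [ 0.0219 -0.0106  2.5022] turn 0.004799346681358507
```

```bash
H="python3 -m handwheel"; 
$H '[[[0,0,0.4,0,0,0,255],[0.02,-0.01,0.8,0,0,0,255]]]' >/dev/null
$H '[[[0,0,0.4,0,0,0,255],[0,0,0.8,0,0,0,255]]]' >/dev/null
$H '[[[0,0,0.3,0,0,0,255],[0,0,0.55,0,0,0,255],[0,0,0.75,0,0,0,255],[0,0,0.9,0,0,0,255],[0,0,0.9,0,0,0,255]]]'|egrep 'eef|forc'
$H '[[[0,0,0.03,0,0,0,255],[0,0,0.06,0,0,0,255],[0,0,0.09,0,0,0,255],[0,0,0.09,0,0,0,255]]]'|egrep 'eef|forc'
$H '[[[0,0,0,0,0,0,180],[0,0,0,0,0,0,130],[0,0,0,0,0,0,110],[0,0,0,0,0,0,110],[0,0,-0.4,0,0,0,110]]]'|egrep 'eef|forc'
$H '[[[0,0,-0.4,0,0,0,110],[0,0,-0.9,0,0,0,110]]]' >/dev/null
$H '[[[0,0,-0.4,0,0,0,110],[0,0,-0.9,0,0,0,110]]]' >/dev/null
python3 go.py .515 -.215 .26
```

```text
eef_pos: [0.4304, 0.2974, 0.0603]
force: [0.5, -0.4, -0.8]
gripper_force: 15.0
eef_pos: [0.4308, 0.2982, 0.0536]
force: [-0.2, -0.2, -1.1]
gripper_force: 15.0
eef_pos: [0.4297, 0.2969, 0.0841]
force: [0.7, 1.2, -0.2]
gripper_force: 0.0
shift [ 5.8859  2.7532 -0.3658] turn 0.0021200198267070647
```

```bash
H="python3 -m handwheel"; 
$H '[[[0.4,0.18,-0.1,0,0,0,255],[0.78,0.36,-0.36,0,0,0,255]]]' >/dev/null
$H '[[[0.4,0.18,0,0,0,0,255],[0.78,0.36,0,0,0,0,255]]]' >/dev/null
$H '[[[0.4,0.18,0,0,0,0,255],[0.78,0.36,0,0,0,0,255]]]' >/dev/null
$H '[[[0.4,0.18,0,0,0,0,255],[0.78,0.36,0,0,0,0,255]]]' >/dev/null
$H '[[[0.4,0.18,0,0,0,0,255],[0.78,0.36,0,0,0,0,255]]]' >/dev/null
$H '[[[0.4,0.18,0,0,0,0,255],[0.78,0.36,0,0,0,0,255]]]' >/dev/null
$H '[[[0.4,0.18,0,0,0,0,255],[0.78,0.36,0,0,0,0,255]]]' >/dev/null
$H '[[[0.4,0.18,0,0,0,0,255],[0.78,0.36,0,0,0,0,255],[0.78,0.36,0,0,0,0,255],[0.78,0.36,0,0,0,0,255]]]'|egrep 'eef|forc'
python3 - <<'E'
from h import *
im,pw,pl=wgrab("w7");cv2.imwrite("pics/scene7.png",cams.grab_frame("scene"))
for X in[(.584,-.335,.088)]:print(pw(X))
for c in caps(pl,im):print(*c)
print(to((.584,-.335,.1)))
E
```

```text
eef_pos: [0.5228, -0.2437, 0.2583]
force: [-0.2, -0.4, -0.8]
gripper_force: 0.0
[317.7366  87.0907]
[316.0193  82.8114] [301  67  31  33 827] [0.0618 0.0665 0.09  ] [ 0.5868 -0.3367  0.09  ]
[595.9156 199.1689] [ 578  181   40   40 1066] [-0.0326 -0.1786  0.09  ] [ 0.3312 -0.3971  0.09  ]
[630.5931 208.5649] [620 195  20  27 462] [-0.041  -0.2109  0.09  ] [ 0.2999 -0.4084  0.09  ]
(array([1.3787, 0.0213, 1.9823]), None)
```

```bash
H="python3 -m handwheel"; 
$H '[[[0.35,0,0,0,0,0,255],[0.7,0.005,0.2,0,0,0,255]]]' >/dev/null
$H '[[[0.35,0,0.3,0,0,0,255],[0.7,0.003,0.6,0,0,0,255]]]' >/dev/null
$H '[[[0,0,0.4,0,0,0,255],[0,0,0.8,0,0,0,255]]]' >/dev/null
$H '[[[0,0,0.2,0,0,0,255],[0,0,0.35,0,0,0,255],[0,0,0.35,0,0,0,255]]]'
$H '[[[0,0,0.08,0,0,0,255],[0,0,0.12,0,0,0,255],[0,0,0.12,0,0,0,255]]]' | egrep 'eef|^force'
python3 go.py .586 -.336 .0832
```

```text
t: 40.35
eef_pos: [0.5859, -0.3361, 0.1024]
ee_rot: [3.141, 0.0, -0.969]
force: [0.1, -0.3, -0.1]
width: 0.0007
gripper_force: 0.0
eef_pos: [0.5858, -0.3365, 0.0929]
force: [0.3, 0.4, 0.4]
shift [-0.0037 -0.0054  0.1217] turn 0.0022025078505087947
```

```bash
H="python3 -m handwheel"; 
$H '[[[0,0,0.03,0,0,0,255],[0,0,0.06,0,0,0,255],[0,0,0.06,0,0,0,255]]]'| egrep 'eef|^force'
$H '[[[0,0,0.02,0,0,0,255],[0,0,0.04,0,0,0,255],[0,0,0.06,0,0,0,255],[0,0,0.06,0,0,0,255]]]'| egrep 'eef|^force'
```

```text
eef_pos: [0.586, -0.3365, 0.0883]
force: [-0.8, 0.9, 1.6]
eef_pos: [0.586, -0.3366, 0.0837]
force: [-1.1, -0.3, 5.6]
```

```bash
H="python3 -m handwheel"; 
$H '[[[0,0,0.01,0,0,0,255],[0,0,0.016,0,0,0,255],[0,0,0.016,0,0,0,255]]]' | egrep 'eef|^force'
```

```text
eef_pos: [0.5862, -0.3367, 0.0833]
force: [-1.6, 1.6, 9.7]
```

```bash
H="python3 -m handwheel"; 
$H '[[[0,0,0.005,0,0,0,255],[0,0,0.005,0,0,0,255]]]' | egrep 'eef|^force'
$H '[[[0,0,-0.2,0,0,0,255],[0,0,-0.4,0,0,0,110],[0,0,-0.4,0,0,0,110],[0,0,-0.4,0,0,0,110],[0,0,-0.4,0,0,0,110]]]' | egrep 'eef|^force'
$H '[[[0,0,0.2,0,0,0,110],[0,0,0.35,0,0,0,110],[0,0,0.46,0,0,0,110],[0,0,0.57,0,0,0,110],[0,0,0.57,0,0,0,110]]]'| egrep 'eef|force'
$H '[[[0,0,0,0,0,0,255],[0,0,0,0,0,0,255],[0,0,0,0,0,0,255],[0,0,0,0,0,0,255]]]' 15
$H '[[[0,0,-0.1,0,0,0,255],[0,0,-0.25,0,0,0,255],[0,0,-0.5,0,0,0,255],[0,0,-0.8,0,0,0,255]]]' |egrep 'eef|wid|forc'
```

```text
eef_pos: [0.5863, -0.3367, 0.0833]
force: [-2.3, 1.9, 12.0]
eef_pos: [0.5855, -0.3363, 0.1129]
force: [0.0, 0.2, 0.2]
eef_pos: [0.5853, -0.3363, 0.067]
force: [0.1, -0.4, 1.1]
gripper_force: 0.0
t: 43.98
eef_pos: [0.5861, -0.3365, 0.0684]
ee_rot: [-3.141, -0.001, -0.97]
force: [-0.1, 0.1, 2.5]
width: 0.0244
gripper_force: 15.0
eef_pos: [0.5858, -0.3364, 0.1331]
force: [0.8, -0.7, -1.0]
width: 0.0246
gripper_force: 15.0
```

```bash
H="python3 -m handwheel"; 
$H '[[[0,0,-0.4,0,0,0,255],[0,0,-0.8,0,0,0,255]]]' >/dev/null
$H '[[[0,0,-0.4,0,0,0,255],[0,0,-0.8,0,0,0,255],[0,0,-0.8,0,0,0,255]]]' |egrep 'eef|wid|forc'
$H '[[[-0.2,-0.06,0,0,0,0,255],[-0.5,-0.145,0,0,0,0,255],[-0.91,-0.26,0,0,0,0,255]]]' >/dev/null
$H '[[[-0.45,-0.13,0,0,0,0,255],[-0.91,-0.26,0,0,0,0,255]]]' >/dev/null
$H '[[[-0.45,-0.13,0,0,0,0,255],[-0.91,-0.26,0,0,0,0,255]]]' >/dev/null
$H '[[[-0.45,-0.13,0,0,0,0,255],[-0.91,-0.26,0,0,0,0,255]]]' >/dev/null
$H '[[[-0.45,-0.13,0,0,0,0,255],[-0.91,-0.26,0,0,0,0,255]]]' >/dev/null
python3 - <<'E'
from h import *
im=cams.grab_frame("scene");cv2.imwrite("pics/scene8.png",im)
r=im[310:390,335:425];m=(r.min(2)>170).astype(np.uint8)
n,l,st,ce=cv2.connectedComponentsWithStats(m)
for i in range(1,n):
    if st[i,4]>15:print(st[i],plane("scene",ce[i][0]+335,ce[i][1]+310,.048))
print(proj("scene",(.4304,.298,.048)),proj("scene",(.334,.311,.048)))
cv2.imwrite("pics/c8.png",cv2.resize(im[280:420,310:460],None,fx=4,fy=4))
E
```

```text
eef_pos: [0.5871, -0.3371, 0.2645]
force: [0.4, -0.0, -1.3]
width: 0.0243
gripper_force: 15.0
[ 7  0 11 11 44] [0.4344 0.1828 0.048 ]
[ 54  28  16  15 104] [0.3372 0.3141 0.048 ]
[20 34 16 15 96] [0.4314 0.3004 0.048 ]
[86 62  4 11 29] [0.302  0.4157 0.048 ]
[79 68  4 12 18] [0.3298 0.4261 0.048 ]
[362.2815 351.1861] [396.9624 344.9225]
```

View pics/c8.png

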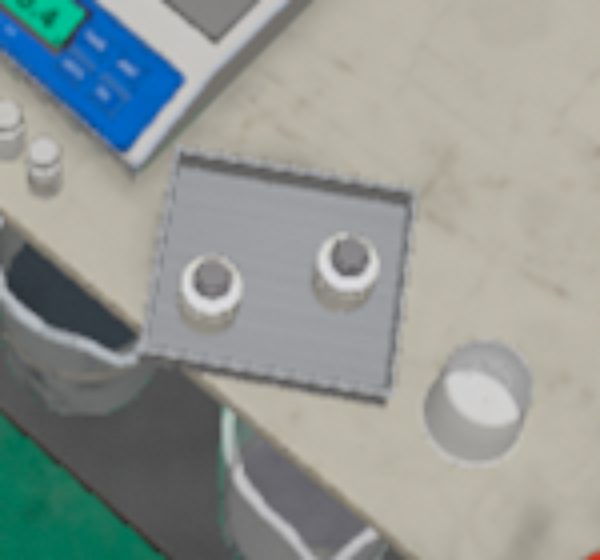

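Both bottles stand upright in the tray at (210,285) and (347,260), where I left them. Placing the third.

```bash
H="python3 -m handwheel"; 
$H '[[[-0.45,-0.13,0,0,0,0,255],[-0.91,-0.26,0,0,0,0,255]]]' >/dev/null
$H '[[[-0.45,-0.13,0,0,0,0,255],[-0.91,-0.26,0,0,0,0,255]]]' >/dev/null
$H '[[[-0.4,-0.13,0,0,0,0,255],[-0.7,-0.2,0,0,0,0,255],[-0.91,-0.26,0,0,0,0,255],[-0.91,-0.26,0,0,0,0,255]]]'
python3 go.py .3942 .2382 .06
```

```text
t: 47.52
eef_pos: [0.3931, 0.2385, 0.2596]
ee_rot: [3.141, -0.0, -0.968]
force: [0.4, 0.2, -0.7]
width: 0.0245
gripper_force: 15.0
shift [ 0.0109 -0.0113  2.4948] turn 0.005561120490376048
```

```bash
H="python3 -m handwheel"; 
$H '[[[0,0,0.4,0,0,0,255],[0.01,-0.01,0.8,0,0,0,255]]]' >/dev/null
$H '[[[0,0,0.4,0,0,0,255],[0,0,0.8,0,0,0,255]]]' >/dev/null
$H '[[[0,0,0.3,0,0,0,255],[0,0,0.55,0,0,0,255],[0,0,0.75,0,0,0,255],[0,0,0.89,0,0,0,255],[0,0,0.89,0,0,0,255]]]'|egrep 'eef|forc'
$H '[[[0,0,0.03,0,0,0,255],[0,0,0.06,0,0,0,255],[0,0,0.1,0,0,0,255],[0,0,0.1,0,0,0,255]]]'|egrep 'eef|forc'
$H '[[[0,0,0,0,0,0,180],[0,0,0,0,0,0,130],[0,0,0,0,0,0,110],[0,0,0,0,0,0,110],[0,0,-0.4,0,0,0,110]]]'|egrep 'eef|forc'
$H '[[[0,0,-0.4,0,0,0,110],[0,0,-0.9,0,0,0,110]]]' >/dev/null
$H '[[[0,0,-0.4,0,0,0,110],[0,0,-0.9,0,0,0,110]]]' >/dev/null
$H '[[[0.3,0,0,0,0,-0.35,110],[0.6,0,0,0,0,-0.7,110],[0.9,0,0,0,0,-1,110],[0.9,0,0,0,0,-1,110]]]' >/dev/null
$H '[[[0,0,0,0,0,-0.35,110],[0,0,0,0,0,-0.7,110],[0,0,0,0,0,-1,110],[0,0,0,0,0,-1,110]]]' >/dev/null
$H '[[[0,0,0,0,0,-0.35,110],[0,0,0,0,0,-0.7,110],[0,0,0,0,0,-1,110],[0,0,0,0,0,-1,110]]]' >/dev/null
$H '[[[0,0,0,0,0,-0.14,110],[0,0,0,0,0,-0.14,110],[0,0,0,0,0,-0.14,110]]]'
python3 - <<'E'
from h import *
print(to((.5035,-.1305,.26),.605))
im=cams.grab_frame("scene");r=im[310:390,335:425];m=(r.min(2)>170).astype(np.uint8);cv2.imwrite("pics/scene9.png",im)
n,l,st,ce=cv2.connectedComponentsWithStats(m)
for i in range(1,n):
    if st[i,4]>15:print(st[i],plane("scene",ce[i][0]+335,ce[i][1]+310,.048))
E
```

```text
eef_pos: [0.3947, 0.237, 0.0602]
force: [0.6, 0.1, -0.9]
gripper_force: 15.0
eef_pos: [0.3948, 0.2377, 0.0527]
force: [-0.0, -0.9, -0.2]
gripper_force: 15.0
eef_pos: [0.3938, 0.2364, 0.0834]
force: [-0.1, 0.2, 0.6]
gripper_force: 0.0
t: 52.15
eef_pos: [0.4356, 0.1785, 0.2288]
ee_rot: [-3.142, -0.0, 0.596]
force: [-0.5, 0.4, 0.7]
width: 0.0499
gripper_force: 0.0
(array([-1.4658,  3.6729, -0.39  ]), np.float64(-0.017838531207207353))
[ 7  0 11 10 40] [0.4343 0.1823 0.048 ]
[24 12 15 13 78] [0.3985 0.2415 0.048 ]
[54 28 16 15 91] [0.3386 0.3147 0.048 ]
[20 34 16 15 90] [0.4318 0.3011 0.048 ]
[86 62  4 11 27] [0.3017 0.4154 0.048 ]
```

All three bottles are in the tray. Back to the knob.

```bash
H="python3 -m handwheel"; 
$H '[[[-0.18,0.45,-0.05,0,0,0,110],[-0.366,0.918,-0.1,0,0,-0.02,110]]]' >/dev/null
$H '[[[-0.18,0.45,-0.05,0,0,0,110],[-0.366,0.918,-0.1,0,0,0,110]]]' >/dev/null
$H '[[[-0.18,0.45,-0.05,0,0,0,110],[-0.366,0.918,-0.1,0,0,0,110]]]' >/dev/null
$H '[[[-0.18,0.45,-0.05,0,0,0,110],[-0.366,0.918,-0.1,0,0,0,110],[-0.366,0.918,-0.1,0,0,0,110],[-0.366,0.918,-0.1,0,0,0,110]]]'
python3 - <<'E'
from h import *
print(to((.5031,-.1308,.1401),.605))
im,pw,pl=wgrab("w10")
m=(im.max(2)<45).astype(np.uint8);m[275:]=0
n,l,st,ce=cv2.connectedComponentsWithStats(m)
for i in range(1,n):
    if st[i,4]>80:print(st[i],ce[i],pl(*ce[i],.15))
E
```

```text
t: 53.45
eef_pos: [0.507, -0.1296, 0.2605]
ee_rot: [-3.141, 0.0, 0.608]
force: [0.3, 1.0, -0.7]
width: 0.0496
gripper_force: 0.0
(array([-0.0475, -0.0149,  1.5052]), np.float64(0.006114398095261819))
[ 96 112   9  27 100] [ 99.85 123.53] [0.489  0.0382 0.15  ]
[506 197  32   6  92] [521.0761 199.5761] [ 0.6149 -0.2341  0.15  ]
[569 229  24  46 192] [578.974  253.5104] [ 0.6097 -0.2981  0.15  ]
[303 231  23  26 383] [314.1671 243.7102] [ 0.5024 -0.1307  0.15  ]
```

```bash
H="python3 -m handwheel"; $H '[[[-0.03,-0.01,0.4,0,0,0,110],[-0.048,-0.015,0.8,0,0,0,110]]]' >/dev/null
$H '[[[0,0,0.3,0,0,0,110],[0,0,0.55,0,0,0,110],[0,0,0.705,0,0,0,110],[0,0,0.705,0,0,0,110]]]'
$H '[[[0,0,0,0,0,0,255],[0,0,0,0,0,0,255],[0,0,0,0,0,0,255],[0,0,0,0,0,0,255]]]' 25
$H '[[[0,0,0,0,0,0,255],[0,0,0,0,0,0,255]]]'
python3 - <<'E'
from h import *
print(C(arm.get_state()['eef_pos']))
k0=knob(1.92,-.12);p=k0
for L in(1.92,1.75,1.55,1.35,1.15,.95,.75,.6,.5,.38):
    k=knob(L,elev(L,.170));print(L,elev(L,.17),k-k0,(k-p)[1:]/.08,(k-k0)[1:]/.08);p=k
k=knob(.38,-.17);print((k-k0),(k-k0)[1:]/.08)
E
```

```text
t: 54.25
eef_pos: [0.503, -0.1303, 0.1399]
ee_rot: [-3.141, 0.001, 0.611]
force: [0.5, 0.5, -0.0]
width: 0.0494
gripper_force: 0.0
t: 54.75
eef_pos: [0.5034, -0.1308, 0.1406]
ee_rot: [3.142, -0.0, 0.61]
force: [0.2, 1.1, 1.5]
width: 0.0172
gripper_force: 25.0
t: 55.0
eef_pos: [0.5035, -0.1308, 0.1406]
ee_rot: [3.141, -0.0, 0.61]
force: [-1.5, 1.8, 2.9]
width: 0.0168
gripper_force: 25.0
[-0.1552  0.1138  0.1406]
1.92 0.014637853920731704 [0.    0.    0.039] [0.0004 0.4873] [0.0004 0.4873]
1.75 -0.016857615759663734 [0.     0.0116 0.0377] [ 0.1446 -0.0162] [0.1451 0.4711]
1.55 -0.04692579586424629 [0.     0.0263 0.0356] [ 0.1838 -0.026 ] [0.3289 0.4451]
1.35 -0.06726123872748556 [0.     0.0418 0.0333] [ 0.1941 -0.0285] [0.523  0.4166]
1.15 -0.07496994987278215 [0.     0.0578 0.0315] [ 0.199  -0.0223] [0.722  0.3944]
0.95 -0.06646752903898702 [0.     0.0735 0.0313] [ 0.1973 -0.0033] [0.9193 0.391 ]
0.75 -0.0376173709344713 [0.     0.0884 0.0338] [0.1861 0.032 ] [1.1054 0.423 ]
0.6 -0.0001708722300933738 [0.     0.0983 0.0384] [0.1235 0.0576] [1.2289 0.4806]
0.5 0.03302558963864574 [0.     0.1039 0.0431] [0.07   0.0578] [1.299  0.5384]
0.38 0.08168767919580487 [0.     0.1092 0.0503] [0.0659 0.0907] [1.3649 0.6291]
[ 0.      0.1097 -0.0224] [ 1.3718 -0.2802]
```

```bash
H="python3 -m handwheel"; 
$H '[[[0,0,-0.12,0,0,0,255],[0,0,-0.24,0,0,0,255],[0,0,-0.36,0,0,0,255],[0,0,-0.487,0,0,0,255],[0,0,-0.487,0,0,0,255]]]'|egrep 'eef|wid|^forc'
$H '[[[0.08,0,0.008,0,0,0,255],[0.17,0,0.02,0,0,0,255],[0.27,0,0.033,0,0,0,255],[0.37,0,0.049,0,0,0,255],[0.45,0,0.06,0,0,0,255]]]'|egrep 'eef|wid|^forc'
$H '[[[0.073,0,0.011,0,0,0,255],[0.17,0,0.023,0,0,0,255],[0.272,0,0.033,0,0,0,255],[0.37,0,0.036,0,0,0,255],[0.469,0,0.036,0,0,0,255]]]'|egrep 'eef|wid|^forc'
python3 -c "
from h import *
print(C(arm.get_state()['eef_pos']))"
```

```text
eef_pos: [0.5033, -0.1308, 0.1802]
force: [-2.5, 0.5, -0.9]
width: 0.017
eef_pos: [0.5339, -0.1098, 0.1745]
force: [0.4, -1.4, 1.3]
width: 0.0169
eef_pos: [0.5647, -0.0886, 0.172]
force: [3.8, -3.3, -0.1]
width: 0.0167
[-0.1555  0.1883  0.172 ]
```

```bash
H="python3 -m handwheel"; 
$H '[[[0.09,0,-0.013,0,0,0,255],[0.186,0,-0.032,0,0,0,255],[0.25,0,-0.058,0,0,0,255],[0.31,0,-0.089,0,0,0,255],[0.346,0,-0.116,0,0,0,255]]]'|egrep 'eef|wid|^forc'
$H '[[[0.02,0,-0.016,0,0,0,255],[0.034,0,-0.031,0,0,0,255],[0.07,0,-0.07,0,0,0,255],[0.1,0,-0.122,0,0,0,255],[0.1,0,-0.122,0,0,0,255]]]'|egrep 'eef|wid|^forc'
python3 -c "
from h import *
print(C(arm.get_state()['eef_pos']))"
```

```text
eef_pos: [0.5882, -0.0725, 0.1816]
force: [5.8, -4.2, -0.2]
width: 0.017
eef_pos: [0.5956, -0.0675, 0.1919]
force: [8.2, -1.6, 1.1]
width: 0.017
[-0.1555  0.2257  0.1919]
```

```bash
H="python3 -m handwheel"; 
$H '[[[-0.03,0,0,0,0,0,255],[-0.02,0,0.1,0,0,0,255],[-0.01,0,0.2,0,0,0,255],[0,0,0.3,0,0,0,255],[0,0,0.4,0,0,0,255]]]'|egrep 'eef|wid|^forc'
python3 -c "
from h import *
c=C(arm.get_state()['eef_pos']);print(c)
from scipy.optimize import fsolve
# lid,e from relative knob position (grip reference: seated hole 4 at .1138,.1406)
k=knob(1.92,-.12)[1:]+c[1:]-[.1138,.1406]
L,e=fsolve(lambda v:knob(*v)[1:]-k,[.38,0]);print(L,e)
py,pz=-.129+.08*np.cos(L+.349),.105+.08*np.sin(L+.349);print('hole1',py+.1425*np.cos(e),pz+.1425*np.sin(e))"
```

```text
eef_pos: [0.5957, -0.0674, 0.1596]
force: [7.7, -0.5, -1.0]
width: 0.0174
[-0.1555  0.2258  0.1596]
0.37368409191286006 -0.025656441256311086
hole1 0.07345575597328977 0.15425637500866288
```

```bash
H="python3 -m handwheel"; 
$H '[[[0,0,0.1,0,0,0,255],[-0.005,0,0.2,0,0,0,255],[-0.012,0,0.3,0,0,0,255],[-0.02,0,0.4,0,0,0,255],[-0.02,0,0.4,0,0,0,255]]]'|egrep 'eef|wid|^forc'
$H '[[[-0.005,0,0.06,0,0,0,255],[-0.01,0,0.11,0,0,0,255],[-0.01,0,0.11,0,0,0,255]]]'|egrep 'eef|wid|^forc'
python3 -c "
from h import *
c=C(arm.get_state()['eef_pos']);print(c)"
```

```text
eef_pos: [0.5945, -0.0683, 0.1272]
force: [8.3, -0.7, -1.7]
width: 0.017
eef_pos: [0.5937, -0.0689, 0.1186]
force: [8.1, -1.1, -0.9]
width: 0.0171
[-0.1554  0.2233  0.1186]
```

```bash
H="python3 -m handwheel"; 
$H '[[[0.02,0,0.02,0,0,0,255],[0.04,0,0.02,0,0,0,255],[0.06,0,0.02,0,0,0,255],[0.06,0,0.02,0,0,0,255]]]'|egrep 'eef|wid|^forc'
python3 -c "
from h import *
c=C(arm.get_state()['eef_pos']);print(c)"
```

```text
eef_pos: [0.5938, -0.0687, 0.1177]
force: [-5.1, -9.3, 12.5]
width: 0.0169
[-0.1555  0.2235  0.1177]
```

Hole 1 is over the peg: it resists lengthwise movement and sits on the collar. Relaxing the load and letting go.

```bash
H="python3 -m handwheel"; 
$H '[[[-0.02,0,-0.01,0,0,0,255],[-0.03,0,-0.012,0,0,0,255],[-0.03,0,-0.012,0,0,0,255]]]'|egrep 'eef|wid|^forc'
$H '[[[0,0,0,0,0,0,180],[0,0,0,0,0,0,150],[0,0,0,0,0,0,110],[0,0,-0.1,0,0,0,110],[0,0,-0.4,0,0,0,110]]]'|egrep 'eef|wid|^forc'
$H '[[[0,0,-0.4,0,0,0,110],[0,0,-0.9,0,0,0,110]]]'|egrep 'eef|wid|^forc'
$H '[[[0.1,0,-0.4,0,0,0,110],[0.1,0,-0.6,0,0,0,110]]]'>/dev/null
$H '[[[0,-0.45,0,0,0,0,110],[0,-0.9,0,0,0,110]]]'>/dev/null
$H '[[[0,-0.45,0,0,0,0,110],[0,-0.9,0,0,0,0,110]]]'>/dev/null
$H '[[[0,-0.45,0,0,0,0,110],[0,-0.9,0,0,0,0,110]]]'>/dev/null
$H '[[[0,-0.45,0,0,0,0,110],[0,-0.9,0,0,0,0,110],[0,-0.9,0,0,0,0,110],[0,-0.9,0,0,0,0,110]]]'
python3 - <<'E'
from h import *
a=cams.grab_frame("scene");b=cams.grab_frame("top")
cv2.imwrite("pics/c12.png",np.hstack([cv2.resize(a[90:400,200:425],(400,551)),cv2.resize(b[160:300,335:485],(400,373)) if 0 else cv2.copyMakeBorder(cv2.resize(b[160:300,335:485],(400,373)),0,178,0,0,cv2.BORDER_CONSTANT)]))
print("peg in top crop",(proj("top",W(-.156,.0757,.149))-[335,160])*2.667)
E
```

```text
eef_pos: [0.5938, -0.0687, 0.1182]
force: [1.9, -5.5, 3.7]
width: 0.0172
eef_pos: [0.5919, -0.0683, 0.1488]
force: [-0.0, -0.4, -0.0]
width: 0.0494
eef_pos: [0.5923, -0.0682, 0.2222]
force: [1.4, -0.3, 0.3]
width: 0.0497
t: 62.75
eef_pos: [0.4754, 0.1132, 0.269]
ee_rot: [-3.142, 0.001, 0.611]
force: [0.3, -0.6, 0.4]
width: 0.0499
gripper_force: 0.0
peg in top crop [103.7053 202.504 ]$[0][1]: bad value
```

View pics/c12.png

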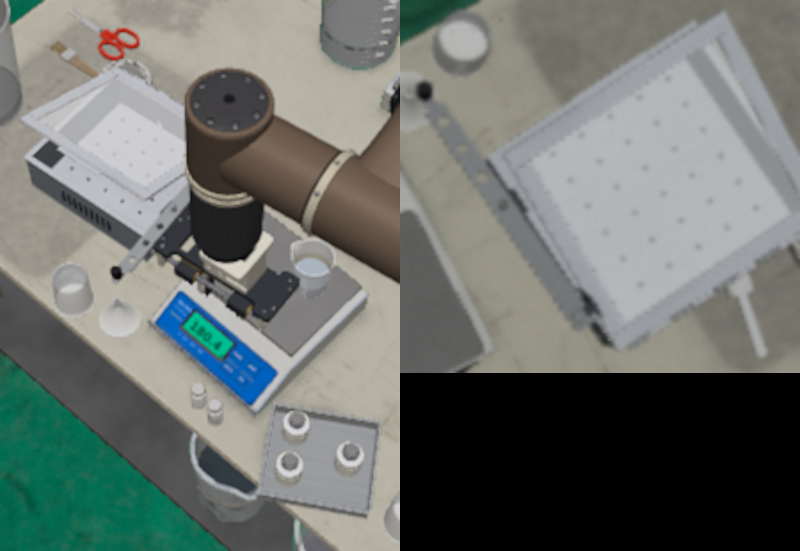

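The lid is held ajar with the peg in hole 1 at (103,203) in the right half, and three free holes towards the knob. The case is empty and three bottles stand in the tray at (296,425), (290,465) and (350,457). The arm is clear.

```bash
python3 -c "
from station import arm
print(arm.job_done())"
```

```text
the job is handed in; nothing more can be done
None
```

I handed the job in: all three bottles stand upright in the tray with their caps pushed home, and the emptied case is airing with hole 1 of the stay on the peg; pressing the first cap reached about 33 N, above the 20 N advised. No verdict came back.

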